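# Load test of two salvaged cells

### The arm

A 6-joint arm with a two-finger parallel gripper is mounted at the origin on a cart in front of the work surface, level with it; the furniture and walls round the work are solid. World frame = base frame: x ahead of the robot, y to its left, z up, the work surface at z = 0. Lengths are in m, angles in rad, forces in N, time in s.
With the tool pointing down it reaches from about 0.25 to 0.725 m from the base axis. Payload 4 kg.
Tool frame: the origin (TCP) lies at the centre of the arm's flange, where the gripper is bolted on; the fingertips stand 173 mm ahead of it and the grasp point (between the pads) lies 155 mm ahead of it; x points along the fingers, z is the direction in which the jaws open and shut, and the axes are right-handed (so a half turn about x gives the same grasp; the last joint's range is limited). The gripper opens to 85 mm and grips with 20 to 120 N. Pads are 22 mm wide; open, the fingers measure 114 mm over their backs; the gripper's body (76 mm by 85 mm) begins 54 mm behind the grasp point. The pads swing forward as they close: fully open they stand 13 mm farther back than shut.
Start: joints at [-1.269, 0.241, 0.005, 1.335, 0, 1.571], TCP at [0.149, -0.477, 0.405] pointing down, gripper open.
Joint ranges: [-2.72, 2.72], [-1.05, 1.87], [-1.09, 1.28], [-1.99, 2.15], [-1.42, 1.44], [-3.14, 3.14]. Speed limits (rad/s): [2.79, 2.79, 3.14, 3.14, 3.14, 3.14].

### API

Orientations are given as a unit quaternion [x, y, z, w].
In Python, from workcell import bot gives the robot as it stands.
- The arm moves only by the tool arm_command, never from a script. Its argument "moves" is one flat list of numbers, 7 for each row, row after row: the shift along the tool's x, y, z in m, then the turn, a rotation vector about the tool's x, y, z in rad, then the closure, from -1 (fully open) to 1 (shut). A call has 1 to 20 rows; each row shifts and turns the pose as measured when the row begins, along the tool's axes as they then stand; what a row does not reach is not made up. A row lasts 1/12 s, in which the tool goes at most 41.7 mm and 7.16 degrees, less where a joint would pass 70% of its speed; a pose out of reach is approached as far as the arm can. A call with a gripper value outside its range is refused whole. The fingers move at their own pace and stop on an object; the grip force is fixed at half the most. Time passes only in rows, so rows that do not move let the fingers close. It gives the time, the measured TCP pose, the force and the opening at its end, in the units of the state.
- bot.get_obs(): the state, without advancing time (a new reading comes with each control period).
- bot.camera(name): name is "side" or "top" or "wrist"; returns the picture (480x640x3 uint8, red, green, blue); there is no depth.
- bot.get_calibration(name): a dict with "mtx" (3x3 intrinsics, pixels), "world_from_camera" (4x4, takes a point from camera to world coordinates); the wrist camera has in their place "mount" (4x4, takes a point from camera to tool coordinates, whose origin is the TCP and whose axes are the tool frame's). Camera axes: x right, y up, looking along -z (the intrinsics and any distortion apply to the point x, -y, -z); pixel columns grow to the right and rows downward; lengths in m; the calibration is good to about 2 mm. A picture is of the moment at which its call begins: read the wrist's pose just before it. get_calibration takes no time and is no camera call.
- bot.job_done(): hands the job in, once; it reports no verdict.
The state is a dict: "clock": time; "joint_pos": joint angles; "joint_vel": joint speeds; "tau": joint torques, N m; "eef_pos": TCP position; "tool_rot": TCP orientation; "ft_force": force on the tool from outside, world axes, zero at the start; "ft_torque": the same for the moment, N m; "grip_width": finger opening in m.
Only numpy, scipy, OpenCV 4.12 (cv2) and the standard library are available. Lean on these libraries where they do the work, as an engineer would, in place of code of your own. Each camera call takes 0.05 s, during which the arm holds its last target.

### The job

Test the two salvaged battery cells: stand the slim cell in the tester's narrow well and the fat cell in its wide well, each right down on the bottom. Then turn the tester's selector knob clockwise from its off mark, counting three clicks, to the third stop; do not run on to the fourth. The selector springs back to off when let go, so finish while still holding it at the third stop, and leave the other things on the table where they are.

Things in the scene. Friction and masses are not known exactly. Their poses are not given: they have to be found in the camera images.
- tester: grey block fixed to the table, 110 (x) x 240 (y) x 40 mm high, edges along its own axes; origin at the centre of its underside, z up. Top face at 40 mm: wide well at y = +82 mm, narrow well at y = +18 mm, selector knob at y = -75 mm (all at x = 0)
- wide_well (a point): centre of the mouth of the round wide well, at the block's top face: bore 30 mm across with a 2.5 mm chamfer, 34 mm deep, flat floor 6 mm above the table; a seated cell stands 31 mm out of it
- narrow_well (a point): centre of the mouth of the round narrow well, at the block's top face: bore 22 mm across with a 2.5 mm chamfer, 34 mm deep, flat floor 6 mm above the table; a seated cell stands 31 mm out of it
- slim_cell_mid (a point): centre (half-way up) of the slim grey cell: plain upright cylinder 18 mm across, 65 mm high, 46 g or so, standing loose on the table
- fat_cell_mid (a point): centre (half-way up) of the fat grey cell: plain upright cylinder 26 mm across, 65 mm high, 90 g or so, standing loose on the table
- selector_grip (a point): point on the selector's upright turning axis at the height to grip, 28 mm above the tester's top face; its x axis runs along the knob's grip bar and turns with the knob. The black knob is a disc 52 mm across and 9 mm high carrying an upright bar 46 mm long (x), 14 mm thick (y), from 8 to 42 mm above the tester's top face; the white line on the bar is at its pointer end (-x)
- selector (a joint): selector angle, rad: 0 at off (bar along the tester's x axis, pointer on the long mark), growing clockwise from above, to 1.9. Click stops, each with a short white mark: 0.35, 0.70, 1.05 (third), 1.40, 1.75. A spring (0.14 Nm at off, 0.16 at the third stop) turns it right back to off when let go; the resistance eases by about 0.08 Nm just before each stop and jumps up again on it
- ram_mid (a point): middle of a green memory stick lying flat, 133 x 30 x 6 mm: bystander
- tape_mid (a point): middle of a roll of black tape lying flat, 58 mm across, 19 mm high: bystander
- heatsink_mid (a point): middle of a small finned heat sink, 40 x 45 x 26 mm: bystander
- marker_b_mid (a point): middle of a marker pen lying down, 135 mm long, 17 mm thick: bystander
There are look-alikes about, which are no part of the job. Leave any green or purple look-alike of the part that bears fat_cell_mid alone. Leave any red look-alike of the part that bears slim_cell_mid alone.

How it is judged:
By the outcome, as a careful person would: the job done as asked, in the order asked, and still so for the second after the job is handed in, while the arm keeps its last pose, push and grip.
It also fails if it takes over 72 s, if anything falls off the work surface, if the arm or the gripper's body presses on something with over 40 N, if the wrist force passes 120 N, or if a joint passes its speed limit or range.

## Working session

There is one attempt and no reset: what is moved stays moved. The work goes in short steps, Python scripts to look and compute and a tool call to move; the robot and the scene stay as the last step left them, time stands still between calls to the robot, and variables do not carry over. Pictures are saved under pics/ and viewed, and the job is handed in when it is done.

Besides the shell and the picture viewer there is one more tool, called after "Request:" by a JSON object that holds its "op" and its "data", one argument or row to a line. arm_command: Moves the arm, as the interface text tells. Its arguments: {"type":"object","properties":{"moves":{"type":"array"}},"required":["moves"]}

```bash
ls; mkdir -p pics; python3 - <<'E'
from workcell import bot
import cv2,json
o=bot.get_obs()
for k,v in o.items(): print(k,v)
for n in("top","side","wrist"):
    print(n,bot.get_calibration(n))
    cv2.imwrite(f"pics/{n}0.png",bot.camera(n)[:,:,::-1])
E
```

```text
pics
clock 0.0
joint_pos [-1.26899407e+00  2.41422515e-01  3.73796274e-03  1.33520529e+00
  1.96100779e-05  1.57080276e+00]
joint_vel [ 0.00174807  0.00085677 -0.00204384 -0.00088017 -0.00154796 -0.00054458]
tau [ 3.51289000e-04 -3.72318721e+01  2.52406955e+01  1.71323150e-02
  5.09917697e-05  8.71852563e-06]
eef_pos [ 0.14854442 -0.47714744  0.40381306]
tool_rot [ 0.41959941  0.57007288 -0.41871074  0.56888888]
ft_force [-0.35800543 -0.20785814 -0.25621305]
ft_torque [-0.00807459 -0.05649464  0.01434136]
grip_width 0.08562096924917632
top {'mtx': array([[541.28418278,   0.        , 323.13247841],
       [  0.        , 541.28418278, 236.67475152],
       [  0.        ,   0.        ,   1.        ]]), 'world_from_camera': array([[ 4.86582012e-03,  9.95055259e-01, -9.92036035e-02,
         4.47027833e-01],
       [-9.99954883e-01,  5.65098947e-03,  7.63526895e-03,
         3.11782486e-04],
       [ 8.15811305e-03,  9.91619759e-02,  9.95037862e-01,
         1.25992807e+00],
       [ 0.00000000e+00,  0.00000000e+00,  0.00000000e+00,
         1.00000000e+00]])}
side {'mtx': array([[542.299
[... 226 characters left out ...]
   [-0.20411933,  0.42460701, -0.88206813, -0.95660113],
       [-0.0120687 ,  0.89987863,  0.43597338,  0.55723484],
       [ 0.        ,  0.        ,  0.        ,  1.        ]])}
wrist {'mtx': array([[405.06481464,   0.        , 319.29523395],
       [  0.        , 405.06481464, 229.81773973],
       [  0.        ,   0.        ,   1.        ]]), 'mount': array([[ 4.19712920e-04,  3.17985298e-01, -9.48095551e-01,
         3.08688672e-02],
       [ 7.28434162e-04,  9.48095286e-01,  3.17985532e-01,
         8.20659069e-02],
       [ 9.99999647e-01, -8.24087824e-04,  1.66296487e-04,
        -4.69695522e-04],
       [ 0.00000000e+00,  0.00000000e+00,  0.00000000e+00,
         1.00000000e+00]])}
```

View pics/top0.png

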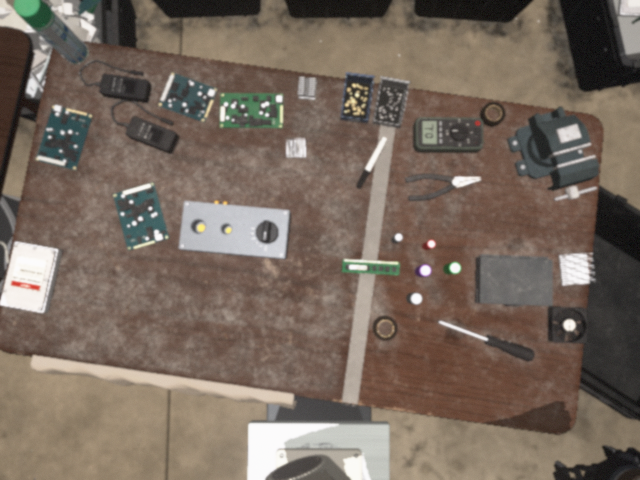

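View pics/side0.png

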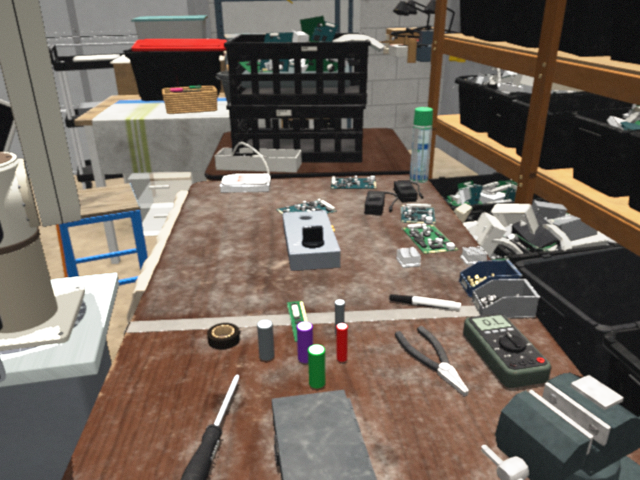

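View pics/wrist0.png

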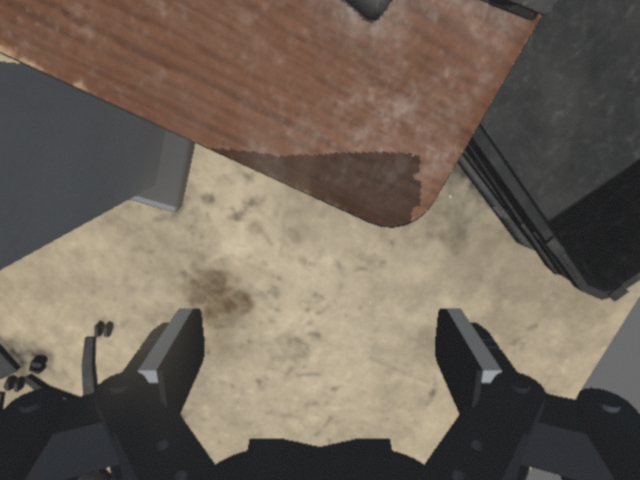

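Top view: the slim grey cell is near (398,238), red look-alike (431,244), purple (425,270), green (455,268), fat grey cell (416,298), tester centre ≈(235,230) with its knob at (266,232). In the side view the grey ones are at (340,313) slim and (265,340) fat. I'll confirm these with crops.

```bash
python3 - <<'E'
import cv2,numpy as np
t=cv2.imread("pics/top0.png");s=cv2.imread("pics/side0.png")
a=cv2.resize(t[220:320,380:480],(400,400),interpolation=cv2.INTER_CUBIC)
b=cv2.resize(s[290:400,240:365],(400,352),interpolation=cv2.INTER_CUBIC)
b=cv2.copyMakeBorder(b,0,48,0,0,cv2.BORDER_CONSTANT)
cv2.imwrite("pics/crop1.png",np.hstack([a,b]))
cv2.imwrite("pics/crop2.png",cv2.resize(t[190:270,170:300],(780,480),interpolation=cv2.INTER_CUBIC))
E
```

```text
(no output)
```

View pics/crop1.png

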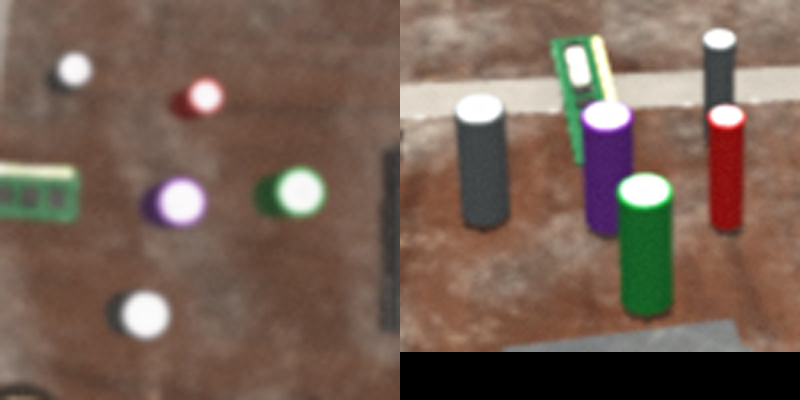

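View pics/crop2.png

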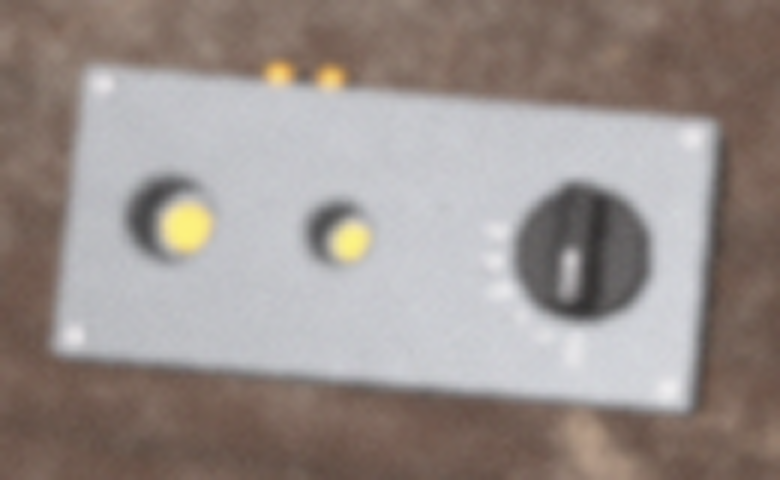

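The crops confirm the two plain grey cells: slim at top (398,237), fat at (416,298). The purple, green and red ones are look-alikes. Next, positions.

```bash
cat > h.py <<'E'
import numpy as np,cv2
from scipy.spatial.transform import Rotation as R
from workcell import bot
def cam(name,obs=None):
    c=bot.get_calibration(name)
    if 'mount' in c:
        T=np.eye(4);T[:3,:3]=R.from_quat(obs['tool_rot']).as_matrix();T[:3,3]=obs['eef_pos']
        W=T@np.array(c['mount'])
    else: W=np.array(c['world_from_camera'])
    return np.array(c['mtx']),W
def ray(name,uv,z,obs=None):
    K,W=cam(name,obs)
    d=np.linalg.inv(K)@[uv[0],uv[1],1.]; d=W[:3,:3]@(d*[1,-1,-1]); o=W[:3,3]
    return o+d*(z-o[2])/d[2]
def proj(name,p,obs=None):
    K,W=cam(name,obs)
    q=W[:3,:3].T@(np.asarray(p)-W[:3,3]); q=q*[1,-1,-1]; q=K@q; return q[:2]/q[2]
def blob(img,u,v,r,thr):
    u0,v0=int(u)-r,int(v)-r
    g=img[v0:v0+2*r+1,u0:u0+2*r+1].astype(float).min(2)
    w=np.clip(g-thr,0,None); yy,xx=np.mgrid[0:g.shape[0],0:g.shape[1]]
    return u0+(w*xx).sum()/w.sum(), v0+(w*yy).sum()/w.sum()
E
python3 - <<'E'
from h import *
t=cv2.imread("pics/top0.png");s=cv2.imread("pics/side0.png")
for n,a,b in(("slim",(398,237),(339,302)),("fat",(416,298),(264,324))):
    p=blob(t,*a,7,130);q=blob(s,*b,9,150)
    print(n,p,ray("top",p,.065)[:2],q,ray("side",q,.065)[:2])
f=lambda x,y:(170+(x+.5)/6-.5,190+(y+.5)/6-.5)
cor=[f(86,68),f(716,120),f(690,410),f(54,354)]
W=np.array([ray("top",c,.04)[:2] for c in cor]);print(W)
obj=np.array([[55,120],[55,-120],[-55,-120],[-55,120]])/1e3
oc=obj-obj.mean(0);wc=W-W.mean(0);H=oc.T@wc;U,S,V=np.linalg.svd(H);Rm=V.T@U.T
th=np.arctan2(Rm[1,0],Rm[0,0]);c=W.mean(0);print("tester",c,th,"resid",wc-oc@Rm.T)
for n,y in(("wide",.082),("narrow",.018),("knob",-.075)):
    w=c+Rm@[0,y];print(n,w,"px top",proj("top",[*w,.04]),"side",proj("side",[*w,.04]))
print("hand est wide",ray("top",f(168,218),.04)[:2],"narrow",ray("top",f(338,233),.04)[:2])
cv2.imwrite("pics/crop3.png",cv2.resize(s[195:275,270:350],(640,640),interpolation=cv2.INTER_CUBIC)[:600])
E
```

```text
slim (np.float64(398.2240194992245), np.float64(236.76335032129404)) [ 0.56690959 -0.17564543] (np.float64(339.3091735179576), np.float64(301.584595413241)) [ 0.56985974 -0.17232687]
fat (np.float64(416.0434357268636), np.float64(298.22911367638426)) [ 0.43142943 -0.21362748] (np.float64(264.05710589539825), np.float64(321.64350397338757)) [ 0.43462881 -0.20584963]
[[0.64861212 0.30809617]
 [0.6301528  0.06910058]
 [0.5200245  0.07764148]
 [0.53981331 0.31680143]]
tester [0.58465068 0.19290991] -0.07961157129980274 resid [[-4.07659798e-04 -5.96503342e-05]
 [ 2.19620198e-04  1.84595441e-04]
 [-2.57081079e-04 -2.25278189e-05]
 [ 4.45120678e-04 -1.02417288e-04]]
wide [0.59117194 0.27465019] px top [197.94017617 226.07441319] side [304.17206079 217.85205379]
narrow [0.58608218 0.2108529 ] px top [226.09150755 228.46934767] side [307.01212895 228.01413612]
knob [0.57868612 0.11814746] px top [267.00036895 231.94961089] side [311.61733587 244.49208284]
hand est wide [0.59152697 0.27546698] narrow [0.58619997 0.21125108]
```

View pics/crop3.png

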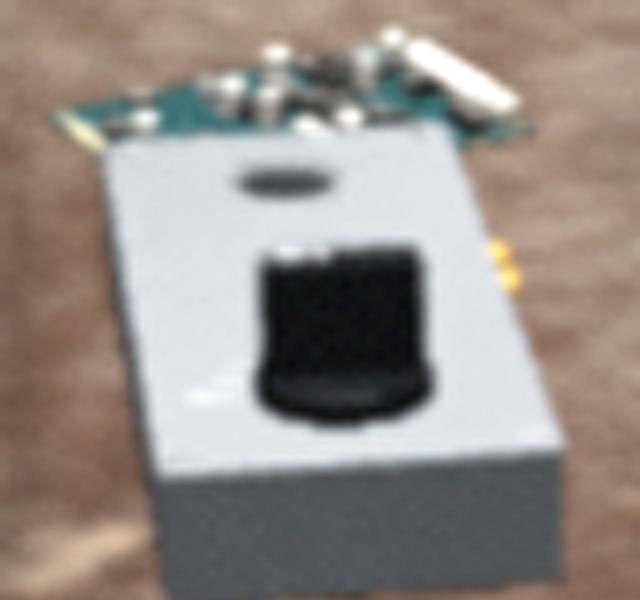

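```bash
python3 - <<'E'
from h import *
o=bot.get_obs();M=R.from_quat(o['tool_rot']).as_matrix();print(M.round(3))
z=M[:,2];print("jaw az",np.degrees(np.arctan2(z[1],z[0])))
E
```

```text
[[-0.     0.955  0.297]
 [ 0.002  0.297 -0.955]
 [-1.    -0.    -0.002]]
jaw az -72.71082142898334
```

Request:
{"op": "arm_command", "data": {
  "moves": [0,0.032,-0.011,0,0,0,-1,0,0.032,-0.011,0,0,0,-1,0,0.032,-0.011,0,0,0,-1,0,0.032,-0.011,0,0,0,-1,0,0.032,-0.011,0,0,0,-1,0,0.032,-0.011,0,0,0,-1,0,0.032,-0.011,0,0,0,-1,0,0.032,-0.011,0,0,0,-1,0,0.032,-0.011,0,0,0,-1,0,0.032,-0.011,0,0,0,-1,0,0.032,-0.011,0,0,0,-1,0,0.032,-0.011,0,0,0,-1,0,0.032,-0.011,0,0,0,-1,0,0.032,-0.011,0,0,0,-1]
}}

```text
clock: 1.32
eef_pos: [0.5429, -0.1901, 0.3983]
tool_rot: [0.423, 0.569, -0.424, 0.563]
ft_force: [0.1, -0.7, 1.0]
grip_width: 0.0853
```

Request:
{"op": "arm_command", "data": {
  "moves": [0,0,0,-0.12,0,0,-1,0,0,0,-0.12,0,0,-1,0,0,0,-0.12,0,0,-1,0,0,0,-0.12,0,0,-1,0,0,0,-0.12,0,0,-1,0,0,0,-0.12,0,0,-1,0,0,0,-0.12,0,0,-1,0,0,0,-0.12,0,0,-1,0,0,0,-0.12,0,0,-1,0,0,0,-0.12,0,0,-1,0,0,0,-0.12,0,0,-1,0,0,0,-0.12,0,0,-1,0,0,0,-0.12,0,0,-1,0,0,0,-0.12,0,0,-1,0,0,0,-0.12,0,0,-1,0,0,0,-0.12,0,0,-1,0,0,0,-0.12,0,0,-1,0,0,0,-0.12,0,0,-1,0,0,0,-0.12,0,0,-1,0,0,0,-0.12,0,0,-1]
}}

```text
clock: 2.98
eef_pos: [0.5488, -0.1815, 0.3849]
tool_rot: [-0.394, 0.586, 0.414, 0.575]
ft_force: [0.1, -0.6, -0.0]
grip_width: 0.0858
```

```bash
cat >> h.py <<'E'
def plan(pos,az_deg,n=1,obs=None):
    o=obs or bot.get_obs();M=R.from_quat(o['tool_rot']).as_matrix()
    a=np.radians(az_deg);z=np.array([np.cos(a),np.sin(a),0]);x=np.array([0,0,-1.]);T=np.stack([x,np.cross(z,x),z],1)
    d=M.T@(np.asarray(pos)-o['eef_pos']);rv=R.from_matrix(M.T@T).as_rotvec()
    print("now",np.array(o['eef_pos']).round(4),"grip",round(o['grip_width'],4),"F",np.array(o['ft_force']).round(1),"t",round(o['clock'],2),"j",np.array(o['joint_pos']).round(2))
    print("shift",d.round(4),"rot",rv.round(4),"| per row",(d/n).round(4),(rv/n).round(4))
    print("tool axes:",M.round(3).tolist())
E
python3 - <<'E'
from h import *
plan([.55,-.18,.38],90)
E
```

```text
now [ 0.5488 -0.1815  0.3849] grip 0.0858 F [ 0.1 -0.6 -0. ] t 2.98 j [-0.32  0.42  0.21  1.39  0.    0.03]
shift [ 0.0048 -0.0008  0.0018] rot [-0.3548  0.0084 -0.0311] | per row [ 0.0048 -0.0008  0.0018] [-0.3548  0.0084 -0.0311]
tool axes: [[-0.029, -0.937, 0.347], [0.014, 0.347, 0.938], [-0.999, 0.032, 0.003]]
```

Request:
{"op": "arm_command", "data": {
  "moves": [0,0,0,-0.095,0.003,-0.01,-1,0,0,0,-0.095,0.003,-0.01,-1,0,0,0,-0.09,0.003,-0.01,-1,0,0,0,0,0,0,-1]
}}

```text
clock: 3.32
eef_pos: [0.5485, -0.1815, 0.3826]
tool_rot: [-0.484, 0.515, 0.487, 0.513]
ft_force: [-0.2, 0.1, 0.7]
grip_width: 0.0854
```

```bash
python3 - <<'E'
from h import *
plan([.55,-.18,.38],85.4)
o=bot.get_obs();im=bot.camera("wrist")[:,:,::-1];cv2.imwrite("pics/w1.png",im)
for n,p in(("slim",[.567,-.1756,.065]),("fat",[.4314,-.2136,.065])): print(n,proj("wrist",p,o))
E
```

```text
now [ 0.5485 -0.1815  0.3826] grip 0.0854 F [-0.2  0.1  0.7] t 3.32 j [-0.32  0.41  0.18  1.35 -0.   -0.26]
shift [ 0.0025 -0.0014  0.0015] rot [ 0.0229 -0.0008 -0.0048] | per row [ 0.0025 -0.0014  0.0015] [ 0.0229 -0.0008 -0.0048]
tool axes: [[-0.005, -0.998, 0.057], [-0.0, 0.057, 0.998], [-1.0, 0.005, -0.001]]
slim [327.83663832 236.40522734]
fat [258.72059259  42.0408512 ]
```

View pics/w1.png

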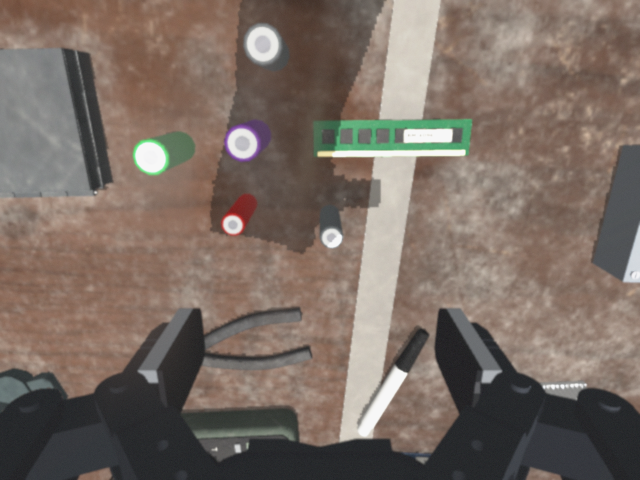

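Wrist view: slim grey cap at (332,237), fat grey cap at (262,43), and red (233,224), purple (243,143), green (151,157) kept clear. I'll refine the positions from these.

```bash
python3 - <<'E'
from h import *
o=bot.get_obs();im=cv2.imread("pics/w1.png")
for n,u,r in(("slim",(332,237),13),("fat",(262,43),22)):
    g=cv2.cvtColor(im,cv2.COLOR_BGR2GRAY)[u[1]-r:u[1]+r+1,u[0]-r:u[0]+r+1]
    m=(g>110).astype(np.uint8);k,l,st,ce=cv2.connectedComponentsWithStats(m)
    j=1+np.argmax(st[1:,4]);ct=max(cv2.findContours((l==j).astype(np.uint8),0,1)[0],key=len);e=cv2.fitEllipse(ct)
    p=np.array(e[0])+u-r
    print(n,p,e[1],ray("wrist",p,.065,o))
E
```

```text
slim [333.12555981 239.10202694] (25.62837791442871, 30.978132247924805) [ 0.56906328 -0.17167884  0.065     ]
fat [262.19996643  43.70256042] (36.49529266357422, 40.4609375) [ 0.43213749 -0.2109631   0.065     ]
```

Request:
{"op": "arm_command", "data": {
  "moves": [0.028,-0.0048,0.0024,0.023,0,-0.005,-0.2,0.028,-0.0048,0.0024,0,0,0,-0.2,0.028,-0.0048,0.0024,0,0,0,-0.2,0.028,-0.0048,0.0024,0,0,0,-0.2,0,0,0,0,0,0,-0.2]
}}

```text
clock: 3.78
eef_pos: [0.5699, -0.1739, 0.2694]
tool_rot: [-0.477, 0.523, 0.473, 0.525]
ft_force: [-1.7, 0.9, -0.9]
grip_width: 0.0516
```

```bash
python3 - <<'E'
from h import *
plan([.568,-.173,.27],85.4)
o=bot.get_obs();im=bot.camera("wrist")[:,:,::-1];cv2.imwrite("pics/w2.png",im)
p=[.568,-.173,.065];print(proj("wrist",p,o))
g=np.array(o['eef_pos'])+R.from_quat(o['tool_rot']).as_matrix()@[.155,0,0];print("grasp",g)
E
```

```text
now [ 0.5699 -0.1739  0.2694] grip 0.0516 F [-1.7  0.9 -0.9] t 3.78 j [-0.3   0.51  0.04  1.1  -0.   -0.2 ]
shift [-0.0006  0.0019  0.0007] rot [-0.0182 -0.0018  0.0054] | per row [-0.0006  0.0019  0.0007] [-0.0182 -0.0018  0.0054]
tool axes: [[0.005, -0.995, 0.098], [-0.002, 0.098, 0.995], [-1.0, -0.005, -0.002]]
[320.28528028 271.56020893]
grasp [ 0.57065627 -0.17428046  0.11442911]
```

View pics/w2.png

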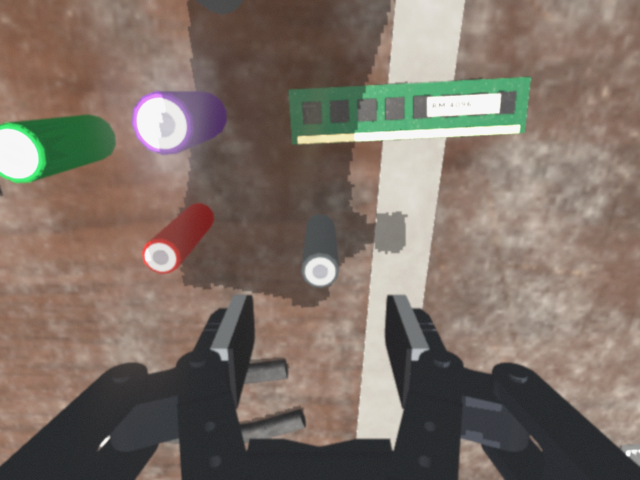

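Wrist close-up: slim cell cap at (320,270.5), predicted at (320.3,271.6), so the estimate holds to within 1 mm. Descend and grip.

Request:
{"op": "arm_command", "data": {
  "moves": [0.015,0.001,0.0004,-0.018,-0.002,0.005,-0.2,0.015,0.001,0.0003,0,0,0,-0.2,0.015,0.0005,0,0,0,0,-0.2,0.014,0,0,0,0,0,-0.2,0,0,0,0,0,0,-0.2]
}}

```text
clock: 4.25
eef_pos: [0.571, -0.1752, 0.221]
tool_rot: [-0.482, 0.519, 0.474, 0.523]
ft_force: [-0.4, -0.2, -0.4]
grip_width: 0.0512
```

```bash
python3 - <<'E'
from h import *
plan([.568,-.173,.21],85.4)
o=bot.get_obs();im=bot.camera("wrist")[:,:,::-1];cv2.imwrite("pics/w3.png",im)
E
```

```text
now [ 0.571  -0.1752  0.221 ] grip 0.0512 F [-0.4 -0.2 -0.4] t 4.25 j [-0.3   0.56 -0.02  0.98 -0.   -0.21]
shift [0.011  0.0033 0.002 ] rot [-0.0064 -0.0035  0.0133] | per row [0.011  0.0033 0.002 ] [-0.0064 -0.0035  0.0133]
tool axes: [[0.013, -0.996, 0.087], [-0.005, 0.087, 0.996], [-1.0, -0.013, -0.003]]
```

View pics/w3.png

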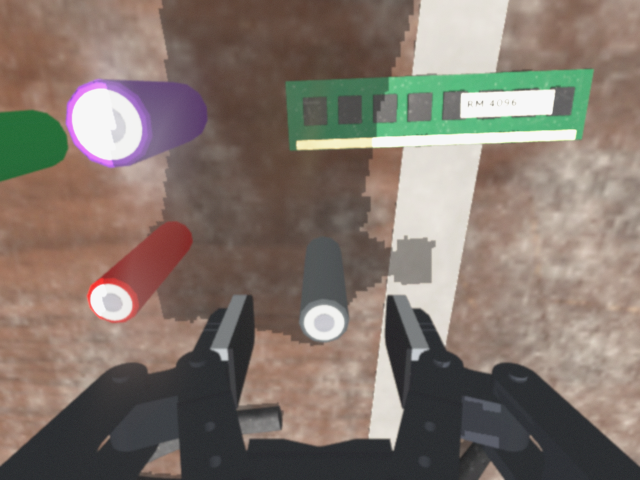

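Request:
{"op": "arm_command", "data": {
  "moves": [0.006,0.002,0.001,-0.004,-0.003,0.012,-0.2,0.006,0.0015,0.001,0,0,0,-0.2,0,0,0,0,0,0,-0.2]
}}

```text
clock: 4.55
eef_pos: [0.5701, -0.174, 0.2155]
tool_rot: [-0.482, 0.519, 0.475, 0.522]
ft_force: [-1.1, 0.2, -0.8]
grip_width: 0.0515
```

```bash
python3 - <<'E'
from h import *
plan([.568,-.173,.21],85.4)
E
```

```text
now [ 0.5701 -0.174   0.2155] grip 0.0515 F [-1.1  0.2 -0.8] t 4.55 j [-0.3   0.56 -0.03  0.97 -0.   -0.21]
shift [0.0054 0.0022 0.0008] rot [-0.0038 -0.0025  0.0106] | per row [0.0054 0.0022 0.0008] [-0.0038 -0.0025  0.0106]
tool axes: [[0.01, -0.996, 0.084], [-0.003, 0.084, 0.996], [-1.0, -0.011, -0.002]]
```

Request:
{"op": "arm_command", "data": {
  "moves": [0.006,0.003,0.001,-0.004,-0.003,0.014,-0.2,0.004,0.0015,0.0005,0,0,0.006,-0.2,0,0,0,0,0,0,0.5,0,0,0,0,0,0,1,0,0,0,0,0,0,1,0,0,0,0,0,0,1,0,0,0,0,0,0,1]
}}

```text
clock: 5.13
eef_pos: [0.5659, -0.172, 0.2065]
tool_rot: [-0.477, 0.522, 0.482, 0.518]
ft_force: [0.4, 0.0, 0.0]
grip_width: 0.0152
```

```bash
python3 - <<'E'
from h import *
plan([.568,-.173,.21],85.4)
cv2.imwrite("pics/w4.png",bot.camera("wrist")[:,:,::-1])
E
```

```text
now [ 0.5659 -0.172   0.2065] grip 0.0152 F [0.4 0.  0. ] t 5.13 j [-0.29  0.57 -0.03  0.97 -0.   -0.21]
shift [-0.0035 -0.0021 -0.0008] rot [ 0.0004  0.0001 -0.0087] | per row [-0.0035 -0.0021 -0.0008] [ 0.0004  0.0001 -0.0087]
tool axes: [[-0.009, -0.997, 0.08], [0.001, 0.08, 0.997], [-1.0, 0.009, 0.0]]
```

View pics/w4.png

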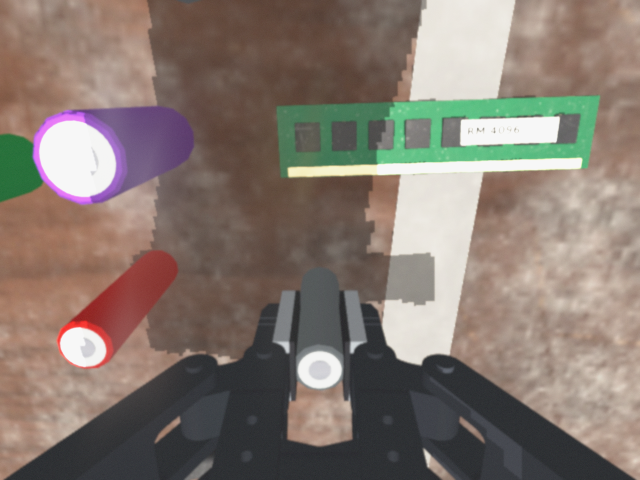

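Slim cell is held (cap at (320,370) between the pads). Lift and carry it toward the narrow well.

Request:
{"op": "arm_command", "data": {
  "moves": [-0.02,0,0,0,0,0,1,-0.03,0,0,0,0,0,1,-0.03,0,0,0,0,0,1,-0.03,0,0,0,0,0,1,-0.01,-0.001,0.025,0,0,-0.005,1,0,-0.001,0.035,0,0,0,1,0,-0.001,0.035,0,0,0,1,0,-0.001,0.035,0,0,0,1,0,-0.001,0.035,0,0,0,1,0,-0.001,0.035,0,0,0,1,0,-0.001,0.035,0,0,0,1,0,-0.001,0.035,0,0,0,1,0,-0.001,0.025,0,0,0,1,0,0,0,0,0,0,1]
}}

```text
clock: 6.35
eef_pos: [0.6022, 0.131, 0.3328]
tool_rot: [-0.476, 0.521, 0.478, 0.522]
ft_force: [0.1, -0.3, -0.5]
grip_width: 0.0153
```

```bash
python3 - <<'E'
from h import *
plan([.586,.211,.32],85.4)
cv2.imwrite("pics/w5.png",bot.camera("wrist")[:,:,::-1])
E
```

```text
now [0.6022 0.131  0.3328] grip 0.0153 F [ 0.1 -0.3 -0.5] t 6.35 j [0.21 0.51 0.21 1.27 0.   0.3 ]
shift [0.0131 0.0232 0.0782] rot [-0.0091  0.0029 -0.0008] | per row [0.0131 0.0232 0.0782] [-0.0091  0.0029 -0.0008]
tool axes: [[-0.001, -0.996, 0.089], [0.003, 0.089, 0.996], [-1.0, 0.001, 0.003]]
```

View pics/w5.png

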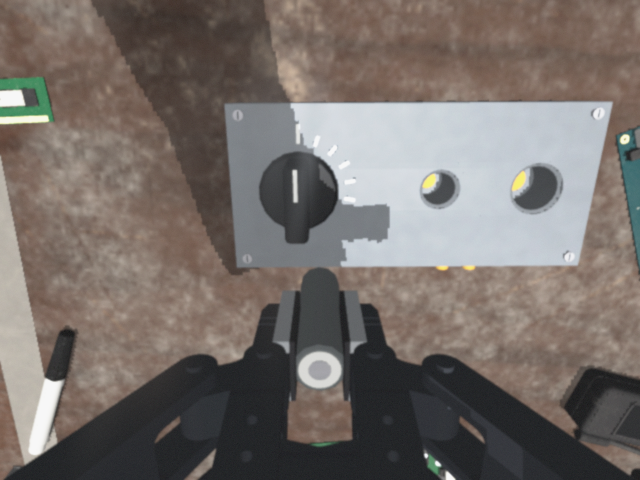

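Wrist view: knob hub ≈(299,190) with its white pointer at off, narrow well (439.5,189), wide well (537,188), tester top corners at about (225,103), (612,101), (579,266), (237,267). I'll compare these with the top view.

```bash
python3 - <<'E'
from h import *
o=bot.get_obs();im=cv2.imread("pics/w5.png")
for n,p in(("narrow",(439.5,189)),("wide",(537,188)),("c1",(225,103)),("c2",(612,101)),("c3",(579,266)),("c4",(237,267))):
    print(n,ray("wrist",p,.04,o)[:2].round(4))
c=np.array([.58465,.19291]);th=-.0796;Rm=np.array([[np.cos(th),-np.sin(th)],[np.sin(th),np.cos(th)]])
for n,y in(("wide",.082),("narrow",.018),("knob",-.075)):
    w=c+Rm@[0,y]; print(n,w,proj("wrist",[*w,.04],o))
    pts=np.array([proj("wrist",[*w+np.array([np.cos(a),np.sin(a)])*{"wide":.0175,"narrow":.0135,"knob":.026}[n],.04 if n!="knob" else .049],o) for a in np.linspace(0,6.28,40)])
    cv2.polylines(im,[np.int32(pts*16)],True,(0,0,255),1,cv2.LINE_AA,4)
cr=cv2.resize(im[90:280,210:625],(800,366));cv2.imwrite("pics/w5b.png",cr)
E
```

```text
narrow [0.5866 0.2115]
wide [0.5917 0.2757]
c1 [0.5203 0.0794]
c2 [0.5405 0.3174]
c3 [0.651  0.3097]
c4 [0.63   0.0698]
wide [0.59117031 0.27465035] [535.50508468 187.35794577]
narrow [0.58608129 0.210853  ] [438.46302027 188.35972111]
knob [0.5786863  0.11814748] [297.55775123 189.81430089]
```

View pics/w5b.png

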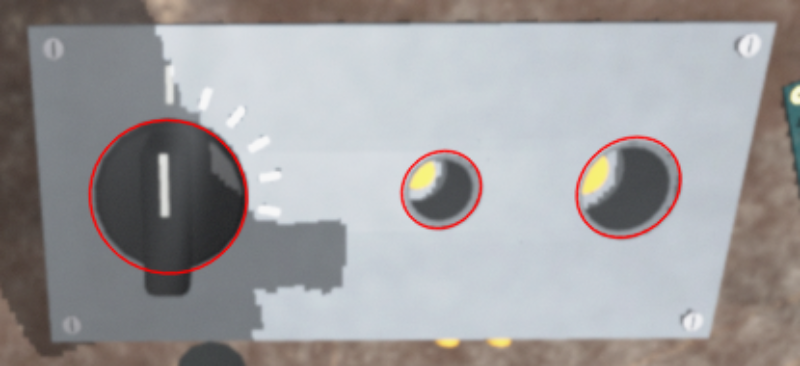

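```bash
python3 - <<'E'
from h import *
c=bot.get_calibration("wrist");K=np.array(c['mtx']);T=np.array(c['mount'])
def tool(uv,x):
    d=T[:3,:3]@((np.linalg.inv(K)@[*uv,1.])*[1,-1,-1]);o=T[:3,3];return o+d*(x-o[0])/d[0]
def tp(p):
    q=T[:3,:3].T@(np.array(p)-T[:3,3])*[1,-1,-1];q=K@q;return q[:2]/q[2]
print("cap",tool((319.5,370),.1415))
y=tool((319.5,370),.1415)[1]
print("far bottom edge pred",tp([.2065,y+.009,0]),"top far edge",tp([.1415,y+.009,0]),"near",tp([.1415,y-.009,0]))
im=cv2.imread("pics/w5.png");cv2.imwrite("pics/w5c.png",cv2.resize(im[250:410,250:390],(560,640))[:600])
E
```

```text
cap [ 0.1415     -0.00341393  0.00066943]
far bottom edge pred [317.94467207 264.75233627] top far edge [317.42698893 346.37867554] near [317.46708845 392.61585675]
```

View pics/w5c.png

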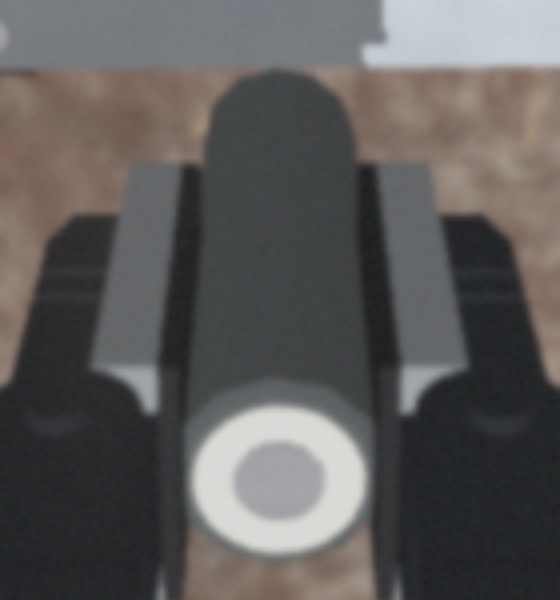

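Request:
{"op": "arm_command", "data": {
  "moves": [0,0.007,0.02,-0.009,0.003,0,1,0,0.008,0.022,0,0,0,1,0.012,0.008,0.022,0,0,0,1,0.018,0.005,0.018,0,0,0,1,0.018,0,0.004,0,0,0,1,0.018,0,0,0,0,0,1,0,0,0,0,0,0,1]
}}

```text
clock: 6.98
eef_pos: [0.5815, 0.2147, 0.2659]
tool_rot: [-0.479, 0.522, 0.476, 0.521]
ft_force: [-1.0, -0.4, -1.2]
grip_width: 0.0155
```

```bash
python3 - <<'E'
from h import *
plan([.5824,.2116,.25],85.4)
E
```

```text
now [0.5815 0.2147 0.2659] grip 0.0155 F [-1.  -0.4 -1.2] t 6.98 j [ 0.35  0.56  0.12  1.13 -0.    0.44]
shift [ 0.0159 -0.0011 -0.003 ] rot [-0.0076 -0.0043  0.0025] | per row [ 0.0159 -0.0011 -0.003 ] [-0.0076 -0.0043  0.0025]
tool axes: [[0.002, -0.996, 0.088], [-0.005, 0.088, 0.996], [-1.0, -0.003, -0.004]]
```

Request:
{"op": "arm_command", "data": {
  "moves": [0.007,-0.001,-0.0025,-0.008,-0.005,0.002,1,0.005,-0.0003,-0.0012,0,0,0,1,0,0,0,0,0,0,1]
}}

```text
clock: 7.23
eef_pos: [0.5831, 0.2079, 0.2539]
tool_rot: [-0.479, 0.52, 0.479, 0.52]
ft_force: [-0.8, 0.2, -0.5]
grip_width: 0.0154
```

```bash
python3 - <<'E'
from h import *
plan([.5824,.2116,.25],85.4)
a=bot.camera("wrist")[:,:,::-1];s=bot.camera("side")[:,:,::-1]
cv2.imwrite("pics/w6.png",np.hstack([cv2.resize(a[200:420,200:440],(436,400)),cv2.resize(s[150:270,260:370],(364,400),interpolation=cv2.INTER_CUBIC)]))
E
```

```text
now [0.5831 0.2079 0.2539] grip 0.0154 F [-0.8  0.2 -0.5] t 7.23 j [0.34 0.57 0.1  1.1  0.   0.42]
shift [0.0039 0.001  0.0036] rot [-0.0019  0.0001  0.0002] | per row [0.0039 0.001  0.0036] [-0.0019  0.0001  0.0002]
tool axes: [[0.0, -0.997, 0.082], [0.0, 0.082, 0.997], [-1.0, -0.0, 0.0]]
```

View pics/w6.png

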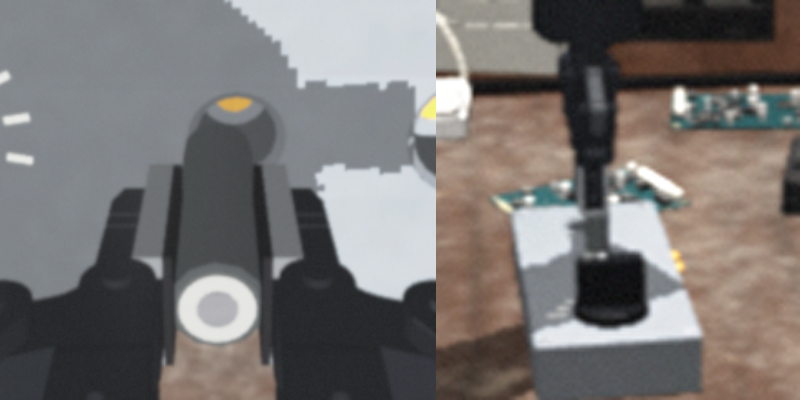

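Request:
{"op": "arm_command", "data": {
  "moves": [0,0.0007,0.003,-0.002,0,0,1,0,0,0,0,0,0,1,0,0,0,0,0,0,1]
}}

```text
clock: 7.58
eef_pos: [0.584, 0.211, 0.2574]
tool_rot: [-0.48, 0.518, 0.478, 0.522]
ft_force: [1.0, 0.0, -0.5]
grip_width: 0.0152
```

```bash
python3 - <<'E'
from h import *
plan([.5824,.2116,.25],85.4)
a=bot.camera("wrist")[:,:,::-1]
cv2.imwrite("pics/w7.png",cv2.resize(a[200:420,200:440],(600,550)))
E
```

```text
now [0.584  0.211  0.2574] grip 0.0152 F [ 1.   0.  -0.5] t 7.58 j [0.35 0.57 0.11 1.1  0.   0.43]
shift [0.0074 0.0017 0.0005] rot [-0.0012  0.0026  0.0054] | per row [0.0074 0.0017 0.0005] [-0.0012  0.0026  0.0054]
tool axes: [[0.006, -0.997, 0.081], [0.002, 0.081, 0.997], [-1.0, -0.005, 0.003]]
```

View pics/w7.png

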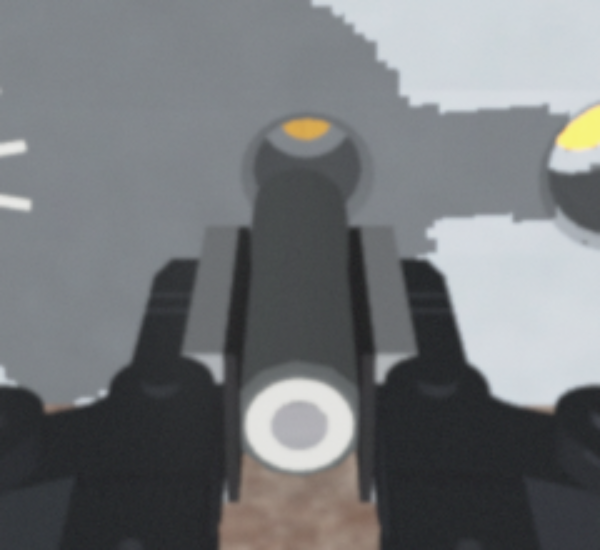

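Request:
{"op": "arm_command", "data": {
  "moves": [0.006,0.0015,0.0012,-0.001,0.002,0.005,1,0.008,0.0003,0.0003,0,0,0,1,0.006,0,0,0,0,0,1,0,0,0,0,0,0,1]
}}

```text
clock: 7.97
eef_pos: [0.5825, 0.2134, 0.2367]
tool_rot: [-0.48, 0.518, 0.48, 0.521]
ft_force: [0.8, 0.4, -1.1]
grip_width: 0.0151
```

```bash
python3 - <<'E'
from h import *
plan([.5824,.212,.2155],85.4)
a=bot.camera("wrist")[:,:,::-1]
cv2.imwrite("pics/w8.png",cv2.resize(a[200:420,200:440],(600,550)))
E
```

```text
now [0.5825 0.2134 0.2367] grip 0.0151 F [ 0.8  0.4 -1.1] t 7.97 j [0.35 0.59 0.08 1.06 0.   0.43]
shift [ 0.0212  0.     -0.0015] rot [0.0008 0.0017 0.0024] | per row [ 0.0212  0.     -0.0015] [0.0008 0.0017 0.0024]
tool axes: [[0.003, -0.997, 0.079], [0.002, 0.079, 0.997], [-1.0, -0.002, 0.002]]
```

View pics/w8.png

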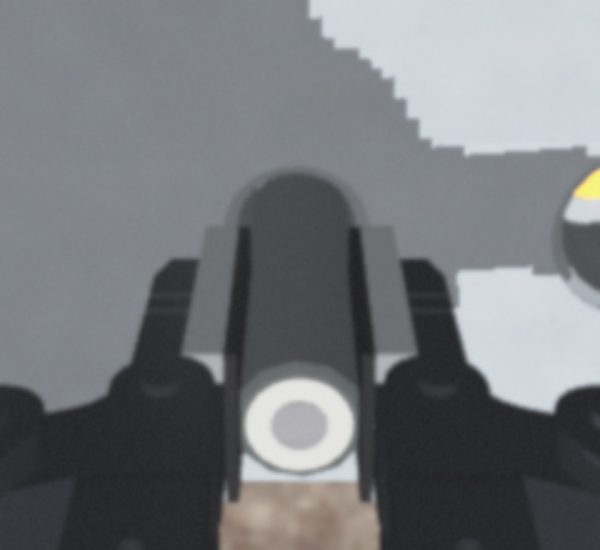

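It's entering the bore and the force is low. Lower further.

Request:
{"op": "arm_command", "data": {
  "moves": [0.007,0,-0.0008,0.001,0.002,0.002,1,0.006,0,-0.0003,0,0,0,1,0.005,0,0,0,0,0,1,0,0,0,0,0,0,1,0,0,0,0,0,0,1]
}}

```text
clock: 8.43
eef_pos: [0.5822, 0.2122, 0.2161]
tool_rot: [-0.479, 0.52, 0.479, 0.519]
ft_force: [-0.0, -1.2, 0.9]
grip_width: 0.0154
```

```bash
python3 - <<'E'
from h import *
plan([.5824,.212,.2155],85.4)
E
```

```text
now [0.5822 0.2122 0.2161] grip 0.0154 F [-0.  -1.2  0.9] t 8.43 j [ 0.35  0.61  0.06  1.02 -0.    0.43]
shift [ 0.0006 -0.0002 -0.0002] rot [-0.0003 -0.0012 -0.0012] | per row [ 0.0006 -0.0002 -0.0002] [-0.0003 -0.0012 -0.0012]
tool axes: [[-0.001, -0.997, 0.08], [-0.001, 0.08, 0.997], [-1.0, 0.001, -0.001]]
```

Request:
{"op": "arm_command", "data": {
  "moves": [0.001,0,0,0,0,0,1,0,0,0,0,0,0,0.4,0,0,0,0,0,0,0,0,0,0,0,0,0,-0.2,0,0,0,0,0,0,-0.2,0,0,0,0,0,0,-0.2]
}}

```text
clock: 8.93
eef_pos: [0.5828, 0.2123, 0.2162]
tool_rot: [-0.48, 0.52, 0.479, 0.52]
ft_force: [-0.6, 0.2, 0.0]
grip_width: 0.0512
```

```bash
python3 - <<'E'
from h import *
plan([.5824,.212,.2155],85.4)
a=bot.camera("wrist")[:,:,::-1]
cv2.imwrite("pics/w9.png",cv2.resize(a[200:480,160:480],(600,525)))
E
```

```text
now [0.5828 0.2123 0.2162] grip 0.0512 F [-0.6  0.2  0. ] t 8.93 j [ 0.35  0.61  0.06  1.02 -0.    0.43]
shift [ 0.0007  0.0004 -0.0003] rot [-0.0005 -0.0002  0.0009] | per row [ 0.0007  0.0004 -0.0003] [-0.0005 -0.0002  0.0009]
tool axes: [[0.001, -0.997, 0.081], [-0.0, 0.081, 0.997], [-1.0, -0.001, -0.0]]
```

View pics/w9.png

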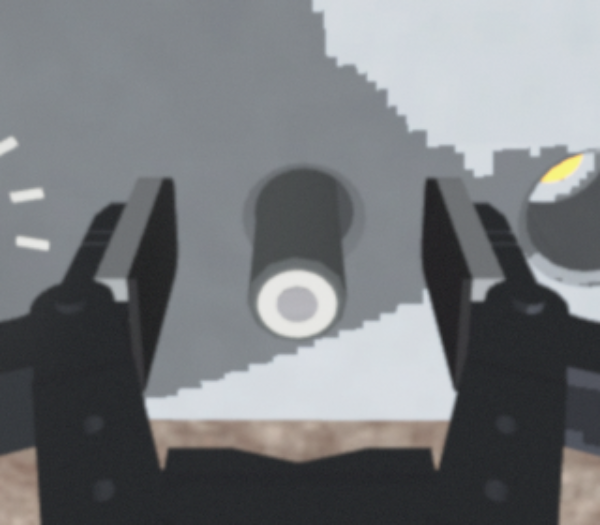

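```bash
python3 - <<'E'
from h import *
o=bot.get_obs();print(ray("wrist",(318.4,361.6),.071,o),proj("wrist",[.5864,.2113,.071],o))
for z in(.071,.08,.09):
  print(z,proj("wrist",[.5864,.2113-.009,z],o)[0]-proj("wrist",[.5864,.2113+.009,z],o)[0])
E
```

```text
[0.58600835 0.21234396 0.071     ] [315.38850972 362.79340898]
0.071 -53.53874171424036
0.08 -57.12715983851251
0.09 -61.72385390632803
```

Slim cell is seated (cap ring matches z≈71 mm, centre within 1 mm of the well). Now the fat cell.

Request:
{"op": "arm_command", "data": {
  "moves": [-0.02,0,0,0,0,0,-0.2,-0.03,0,0,0,0,0,-0.2,-0.03,0,0,0,0,0,-0.2,-0.03,0,-0.01,0,0,0,-0.4,0,0.009,-0.036,0,0,0,-0.4,0,0.01,-0.037,0,0,0,-0.4,0,0.01,-0.037,0,0,0,-0.4,0,0.01,-0.037,0,0,0,-0.4,0,0.01,-0.037,0,0,0,-0.4,0,0.01,-0.037,0,0,0,-0.4,0,0.01,-0.037,0,0,0,-0.4,0,0.01,-0.037,0,0,0,-0.4,0,0.01,-0.037,0,0,0,-0.4,0,0.01,-0.037,0,0,0,-0.4,0,0.01,-0.036,0,0,0,-0.4,0,0.01,-0.03,0,0,0,-0.4,0,0,0,0,0,0,-0.4]
}}

```text
clock: 10.4
eef_pos: [0.4247, -0.2375, 0.335]
tool_rot: [-0.487, 0.514, 0.476, 0.521]
ft_force: [-0.1, 0.1, 0.8]
grip_width: 0.0596
```

```bash
python3 - <<'E'
from h import *
plan([.432,-.2115,.28],85.4)
o=bot.get_obs()
cv2.imwrite("pics/w10.png",bot.camera("wrist")[:,:,::-1])
print(proj("wrist",[.432,-.2115,.065],o))
E
```

```text
now [ 0.4247 -0.2375  0.335 ] grip 0.0596 F [-0.1  0.1  0.8] t 10.4 j [-0.51  0.25 -0.17  1.13  0.   -0.44]
shift [ 0.055  -0.0045  0.0266] rot [ 0.0091 -0.003   0.0179] | per row [ 0.055  -0.0045  0.0266] [ 0.0091 -0.003   0.0179]
tool axes: [[0.018, -0.997, 0.071], [-0.004, 0.071, 0.997], [-1.0, -0.018, -0.003]]
[361.83009143 233.22101426]
```

View pics/w10.png

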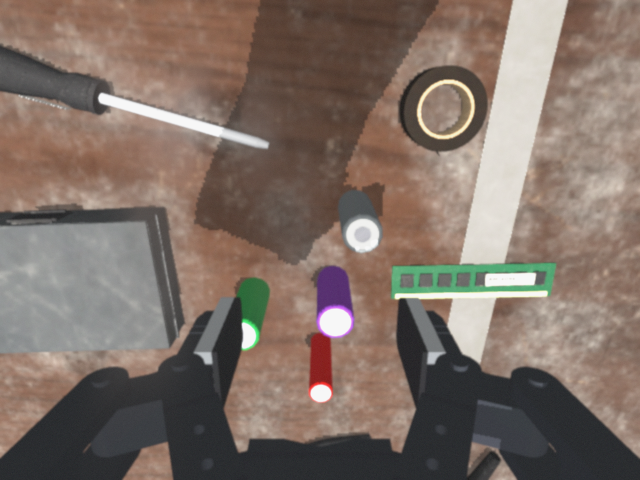

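The fat grey cap is seen at (362,234), predicted (361.8,233.2), with purple at (335,320) and green (247,333) as look-alikes. Approach.

Request:
{"op": "arm_command", "data": {
  "moves": [0.01,-0.0015,0.011,0.009,-0.003,0.017,-0.4,0.02,-0.0015,0.01,0,0,0,-0.4,0.02,0,0.003,0,0,0,-0.4,0,0,0,0,0,0,-0.4,0,0,0,0,0,0,-0.4]
}}

```text
clock: 10.87
eef_pos: [0.432, -0.2099, 0.2861]
tool_rot: [-0.481, 0.518, 0.478, 0.522]
ft_force: [-0.2, 0.4, 1.0]
grip_width: 0.0597
```

```bash
python3 - <<'E'
from h import *
plan([.432,-.2115,.212],85.4)
o=bot.get_obs()
cv2.imwrite("pics/w11.png",bot.camera("wrist")[:,:,::-1])
print(proj("wrist",[.432,-.2115,.065],o))
E
```

```text
now [ 0.432  -0.2099  0.2861] grip 0.0597 F [-0.2  0.4  1. ] t 10.87 j [-0.45  0.29 -0.26  1.02  0.   -0.37]
shift [ 0.0741  0.0004 -0.0017] rot [0.0001 0.0019 0.0068] | per row [ 0.0741  0.0004 -0.0017] [0.0001 0.0019 0.0068]
tool axes: [[0.007, -0.997, 0.08], [0.001, 0.08, 0.997], [-1.0, -0.007, 0.002]]
[314.1051805  260.84178297]
```

View pics/w11.png

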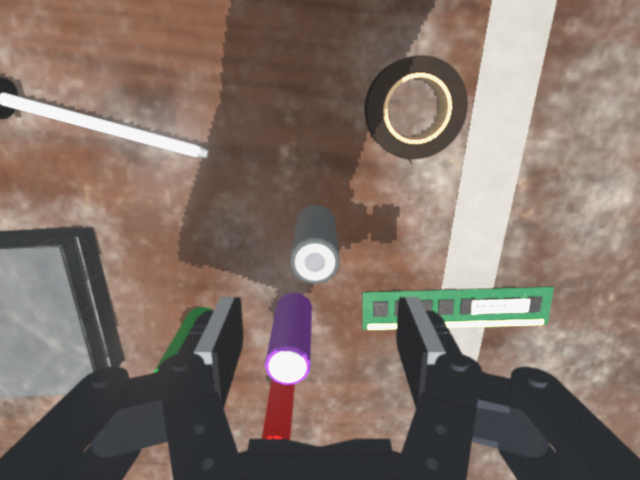

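Request:
{"op": "arm_command", "data": {
  "moves": [0.018,0.0004,-0.001,0,0.002,0.006,-0.4,0.018,0,-0.0005,0,0,0,-0.4,0.018,0,0,0,0,0,-0.4,0.01,0,0,0,0,0,-0.4,0,0,0,0,0,0,-0.4,0,0,0,0,0,0,-0.4]
}}

```text
clock: 11.42
eef_pos: [0.4366, -0.2112, 0.228]
tool_rot: [-0.485, 0.517, 0.476, 0.521]
ft_force: [-0.3, 0.3, 0.2]
grip_width: 0.06
```

```bash
python3 - <<'E'
from h import *
plan([.432,-.2115,.212],85.4)
o=bot.get_obs()
cv2.imwrite("pics/w12.png",bot.camera("wrist")[:,:,::-1])
print(proj("wrist",[.432,-.2115,.065],o))
E
```

```text
now [ 0.4366 -0.2112  0.228 ] grip 0.06 F [-0.3  0.3  0.2] t 11.42 j [-0.45  0.36 -0.33  0.87  0.   -0.37]
shift [ 0.016   0.0048 -0.0006] rot [ 0.0043 -0.0047  0.0135] | per row [ 0.016   0.0048 -0.0006] [ 0.0043 -0.0047  0.0135]
tool axes: [[0.013, -0.997, 0.076], [-0.006, 0.076, 0.997], [-1.0, -0.013, -0.005]]
[318.033773   309.06287651]
```

View pics/w12.png

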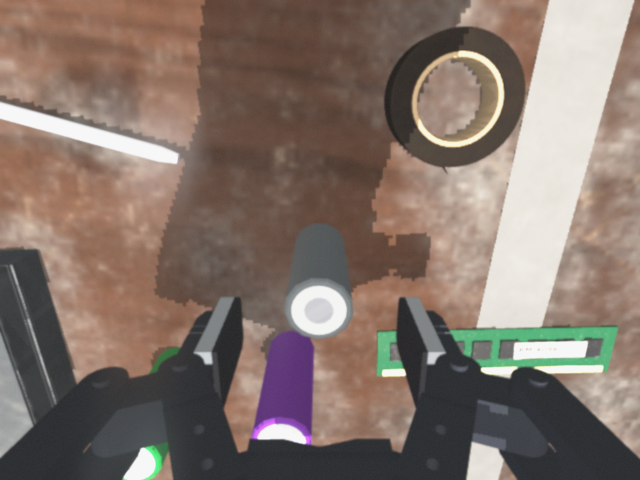

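Request:
{"op": "arm_command", "data": {
  "moves": [0.005,0.003,-0.0006,0.004,-0.004,0.013,-0.4,0.005,0.0015,0,0,0,0.002,-0.4,0.003,0,0,0,0,0,-0.4,0,0,0,0,0,0,-0.4,0,0,0,0,0,0,-0.4]
}}

```text
clock: 11.88
eef_pos: [0.4335, -0.2123, 0.2179]
tool_rot: [-0.481, 0.519, 0.478, 0.52]
ft_force: [-0.4, -0.6, -0.5]
grip_width: 0.0597
```

```bash
python3 - <<'E'
from h import *
plan([.432,-.2115,.212],85.4)
E
```

```text
now [ 0.4335 -0.2123  0.2179] grip 0.0597 F [-0.4 -0.6 -0.5] t 11.88 j [-0.46  0.37 -0.34  0.85 -0.   -0.37]
shift [0.0059 0.0016 0.0007] rot [ 0.    -0.003  0.004] | per row [0.0059 0.0016 0.0007] [ 0.    -0.003  0.004]
tool axes: [[0.004, -0.997, 0.08], [-0.003, 0.08, 0.997], [-1.0, -0.004, -0.003]]
```

Request:
{"op": "arm_command", "data": {
  "moves": [0.005,0.0015,0.0006,0,-0.003,0.004,-0.4,0,0,0,0,0,0,0,0,0,0,0,0,0,0.4,0,0,0,0,0,0,1,0,0,0,0,0,0,1,0,0,0,0,0,0,1,0,0,0,0,0,0,1]
}}

```text
clock: 12.47
eef_pos: [0.4321, -0.2118, 0.2128]
tool_rot: [-0.48, 0.52, 0.479, 0.52]
ft_force: [0.1, -1.3, -0.1]
grip_width: 0.0234
```

```bash
python3 - <<'E'
from h import *
plan([.432,-.2115,.212],85.4)
cv2.imwrite("pics/w13.png",bot.camera("wrist")[:,:,::-1])
E
```

```text
now [ 0.4321 -0.2118  0.2128] grip 0.0234 F [ 0.1 -1.3 -0.1] t 12.47 j [-0.46  0.38 -0.35  0.84  0.   -0.38]
shift [0.0008 0.0001 0.0003] rot [-0.0002 -0.0001  0.0003] | per row [0.0008 0.0001 0.0003] [-0.0002 -0.0001  0.0003]
tool axes: [[0.0, -0.997, 0.08], [-0.0, 0.08, 0.997], [-1.0, -0.0, -0.0]]
```

View pics/w13.png

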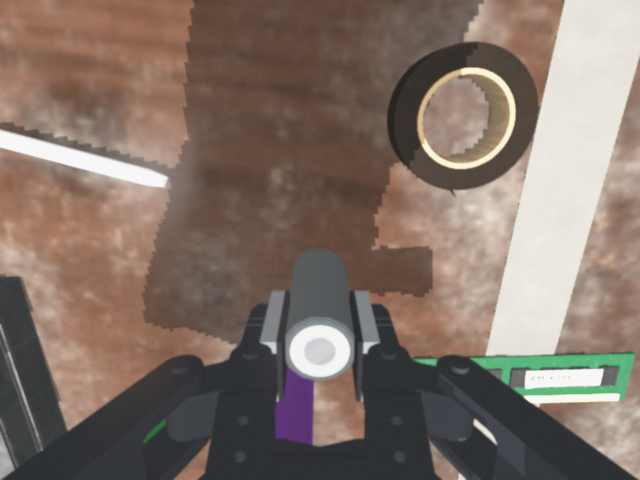

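Fat cell is held (cap at (320,350)). Lift and carry it to the wide well.

Request:
{"op": "arm_command", "data": {
  "moves": [-0.02,0,0,0,0,0,1,-0.03,0,0,0,0,0,1,-0.03,0,0,0,0,0,1,-0.03,0,0,0,0,0,1,-0.005,-0.008,0.02,0,0,0,1,0,-0.0085,0.034,0,0,0,1,0,-0.0085,0.034,0,0,0,1,0,-0.0085,0.034,0,0,0,1,0,-0.0085,0.034,0,0,0,1,0,-0.0085,0.034,0,0,0,1,0,-0.0085,0.034,0,0,0,1,0,-0.0085,0.034,0,0,0,1,0,-0.0085,0.034,0,0,0,1,0,-0.0085,0.034,0,0,0,1,0,-0.0085,0.034,0,0,0,1,0,-0.0085,0.034,0,0,0,1,0,-0.0085,0.03,0,0,0,1,0,-0.0085,0.02,0,0,0,1,0,0,0,0,0,0,1,0,0,0,0,0,0,1]
}}

```text
clock: 14.18
eef_pos: [0.5917, 0.2425, 0.3263]
tool_rot: [-0.476, 0.523, 0.481, 0.519]
ft_force: [-0.1, -0.6, -2.0]
grip_width: 0.0231
```

```bash
cat >> h.py <<'E'
def tool(uv,x):
    c=bot.get_calibration("wrist");K=np.array(c['mtx']);T=np.array(c['mount'])
    d=T[:3,:3]@((np.linalg.inv(K)@[*uv,1.])*[1,-1,-1]);o=T[:3,3];return o+d*(x-o[0])/d[0]
E
python3 - <<'E'
from h import *
plan([.5914,.2753,.27],85.4)
print(tool((319.7,351),.1478))
cv2.imwrite("pics/w14.png",bot.camera("wrist")[:,:,::-1])
E
```

```text
now [0.5917 0.2425 0.3263] grip 0.0231 F [-0.1 -0.6 -2. ] t 14.18 j [0.39 0.56 0.28 1.3  0.   0.47]
shift [0.0563 0.0026 0.0327] rot [-0.0053  0.0003 -0.009 ] | per row [0.0563 0.0026 0.0327] [-0.0053  0.0003 -0.009 ]
tool axes: [[-0.009, -0.996, 0.085], [0.001, 0.085, 0.996], [-1.0, 0.009, 0.0]]
[ 0.1478     -0.00060008  0.00074154]
```

View pics/w14.png

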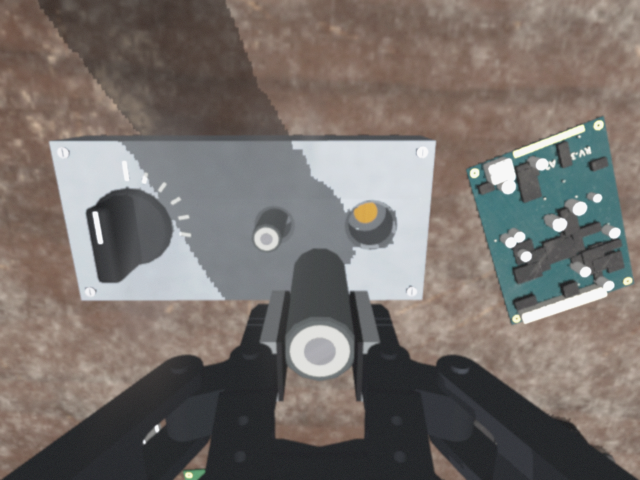

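Request:
{"op": "arm_command", "data": {
  "moves": [0.005,0.001,0.012,-0.005,0,-0.009,1,0.015,0.001,0.012,0,0,0,1,0.018,0,0.006,0,0,0,1,0.014,0,0,0,0,0,1,0,0,0,0,0,0,1,0,0,0,0,0,0,1]
}}

```text
clock: 14.73
eef_pos: [0.5909, 0.2697, 0.2723]
tool_rot: [-0.478, 0.521, 0.478, 0.522]
ft_force: [-0.5, -0.6, -1.3]
grip_width: 0.0231
```

```bash
python3 - <<'E'
from h import *
plan([.5908,.275,.256],85.4)
a=bot.camera("wrist")[:,:,::-1]
cv2.imwrite("pics/w15.png",cv2.resize(a[180:420,190:450],(650,600)))
E
```

```text
now [0.5909 0.2697 0.2723] grip 0.0231 F [-0.5 -0.6 -1.3] t 14.73 j [0.43 0.61 0.23 1.18 0.   0.52]
shift [0.0163 0.0005 0.0053] rot [-0.0072  0.0005  0.0008] | per row [0.0163 0.0005 0.0053] [-0.0072  0.0005  0.0008]
tool axes: [[0.001, -0.996, 0.087], [0.0, 0.087, 0.996], [-1.0, -0.001, 0.001]]
```

View pics/w15.png

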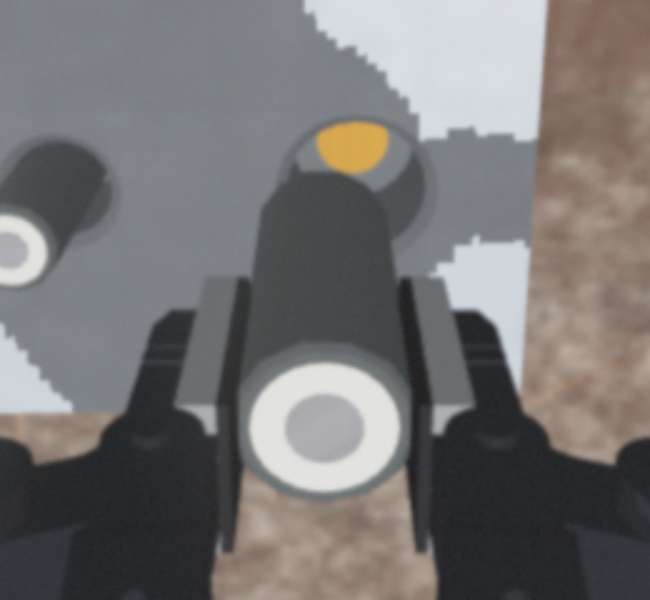

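Request:
{"op": "arm_command", "data": {
  "moves": [0.002,0,0.0045,-0.006,0,0,1,0.005,0,0.0015,0,0,0,1,0.005,0,0,0,0,0,1,0,0,0,0,0,0,1,0,0,0,0,0,0,1]
}}

```text
clock: 15.2
eef_pos: [0.5924, 0.2751, 0.2631]
tool_rot: [-0.479, 0.518, 0.478, 0.523]
ft_force: [-0.0, -0.2, -2.2]
grip_width: 0.0226
```

```bash
python3 - <<'E'
from h import *
plan([.5908,.275,.25],85.4)
a=bot.camera("wrist")[:,:,::-1]
cv2.imwrite("pics/w16.png",cv2.resize(a[180:420,190:450],(650,600)))
E
```

```text
now [0.5924 0.2751 0.2631] grip 0.0226 F [-0.  -0.2 -2.2] t 15.2 j [ 0.43  0.62  0.22  1.16 -0.    0.52]
shift [ 0.0131  0.0017 -0.0003] rot [-0.003   0.0031  0.0057] | per row [ 0.0131  0.0017 -0.0003] [-0.003   0.0031  0.0057]
tool axes: [[0.006, -0.997, 0.083], [0.003, 0.083, 0.997], [-1.0, -0.006, 0.003]]
```

View pics/w16.png

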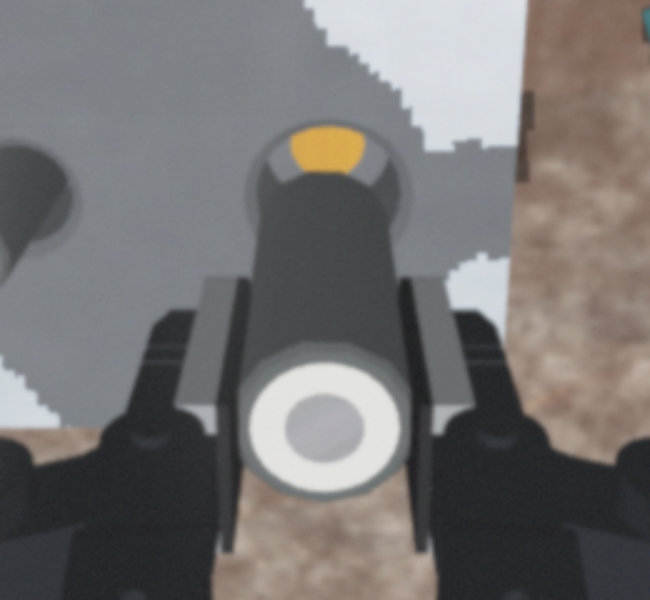

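Cell and well are aligned laterally (both centred at ≈(327) in the crop). Descend.

Request:
{"op": "arm_command", "data": {
  "moves": [0.008,0.0015,0.0003,-0.003,0.003,0.006,1,0.008,0,0,0,0,0,1,0.006,0,0,0,0,0.002,1,0,0,0,0,0,0,1,0,0,0,0,0,0,1]
}}

```text
clock: 15.67
eef_pos: [0.5908, 0.2754, 0.2388]
tool_rot: [-0.479, 0.52, 0.48, 0.519]
ft_force: [-0.6, 0.2, 0.0]
grip_width: 0.0232
```

```bash
python3 - <<'E'
from h import *
plan([.5908,.275,.222],85.4)
a=bot.camera("wrist")[:,:,::-1]
cv2.imwrite("pics/w17.png",cv2.resize(a[180:420,190:450],(650,600)))
E
```

```text
now [0.5908 0.2754 0.2388] grip 0.0232 F [-0.6  0.2  0. ] t 15.67 j [0.44 0.65 0.19 1.12 0.   0.52]
shift [ 0.0168 -0.     -0.0004] rot [ 0.0001 -0.0003 -0.0031] | per row [ 0.0168 -0.     -0.0004] [ 0.0001 -0.0003 -0.0031]
tool axes: [[-0.003, -0.997, 0.08], [-0.0, 0.08, 0.997], [-1.0, 0.003, -0.0]]
```

View pics/w17.png

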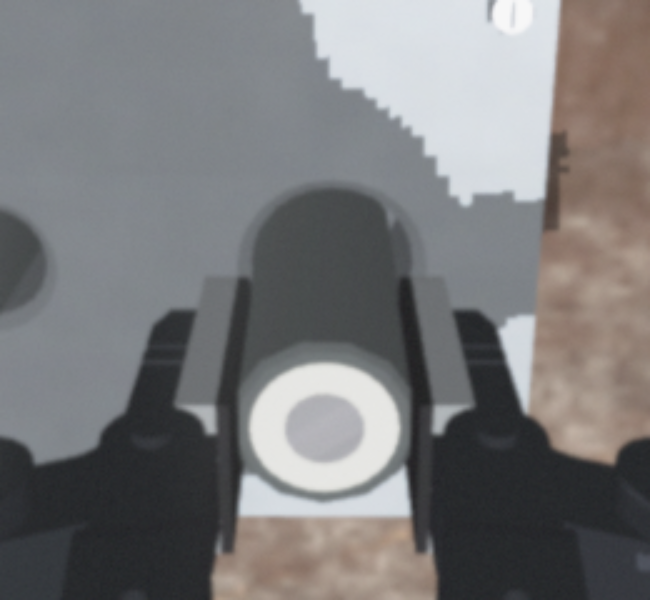

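It's in the bore, no contact force. Lower to about 2 mm above the floor and release.

Request:
{"op": "arm_command", "data": {
  "moves": [0.007,0,-0.0003,0,0,-0.003,1,0.006,0,0,0,0,0,1,0.003,0,0,0,0,0,1,0,0,0,0,0,0,1,0,0,0,0,0,0,0.4,0,0,0,0,0,0,0,0,0,0,0,0,0,-0.2,0,0,0,0,0,0,-0.2,0,0,0,0,0,0,-0.2]
}}

```text
clock: 16.47
eef_pos: [0.5914, 0.2753, 0.2225]
tool_rot: [-0.48, 0.519, 0.479, 0.521]
ft_force: [0.2, 0.2, -0.4]
grip_width: 0.0515
```

```bash
python3 - <<'E'
from h import *
plan([.5908,.275,.222],85.4)
o=bot.get_obs();a=bot.camera("wrist")[:,:,::-1]
cv2.imwrite("pics/w18.png",cv2.resize(a[200:480,160:480],(640,560)))
print(proj("wrist",[.5914,.2753,.071],o))
for z in(.071,.08,.09):
  print(z,proj("wrist",[.5914,.2753+.013,z],o)[0]-proj("wrist",[.5914,.2753-.013,z],o)[0])
E
```

```text
now [0.5914 0.2753 0.2225] grip 0.0515 F [ 0.2  0.2 -0.4] t 16.47 j [ 0.44  0.66  0.17  1.08 -0.    0.52]
shift [ 0.0005  0.0006 -0.0003] rot [-0.      0.001   0.0024] | per row [ 0.0005  0.0006 -0.0003] [-0.      0.001   0.0024]
tool axes: [[0.002, -0.997, 0.08], [0.001, 0.08, 0.997], [-1.0, -0.002, 0.001]]
[317.09116153 342.15929761]
0.071 74.78524863903243
0.08 79.61946963606596
0.09 85.78055514584634
```

View pics/w18.png

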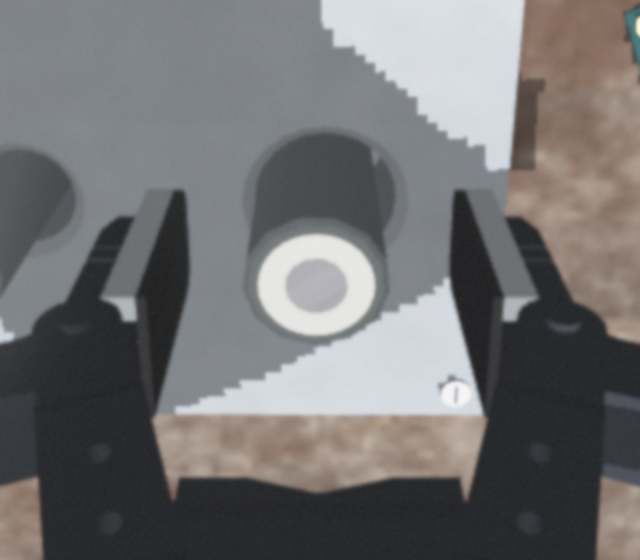

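Fat cell is seated (cap centre (318,342.5) against (317,342) predicted, diameter ≈72 px against 75). Now the knob.

Request:
{"op": "arm_command", "data": {
  "moves": [-0.02,0,0,0,0,0,-0.2,-0.03,0,0,0,0,0,-0.2,-0.03,0,0,0,0,0,-0.2,-0.02,0,-0.02,0,0,0,-0.2,0,0,-0.035,0,0,0,-0.2,0,0,-0.035,0,0,0,-0.2,0,0,-0.035,0,0,0,-0.2,0,0,-0.027,0,0,0,-0.2,0,0,0,0,0,0,-0.2,0,0,0,0,0,0,-0.2]
}}

```text
clock: 17.35
eef_pos: [0.579, 0.1201, 0.33]
tool_rot: [-0.483, 0.515, 0.479, 0.521]
ft_force: [0.2, -0.0, 0.5]
grip_width: 0.051
```

```bash
python3 - <<'E'
from h import *
plan([.579,.1186,.27],85.4)
o=bot.get_obs();a=bot.camera("wrist")[:,:,::-1]
cv2.imwrite("pics/w19.png",a)
print(proj("wrist",[.579,.1186,.082],o))
for n,p in(("slim",[.5864,.2113,.071]),("fat",[.5914,.2753,.071])):print(n,proj("wrist",p,o))
E
```

```text
now [0.579  0.1201 0.33  ] grip 0.051 F [ 0.2 -0.   0.5] t 17.35 j [ 0.2   0.46  0.12  1.22 -0.    0.28]
shift [ 0.06    0.0005 -0.0016] rot [0.005  0.0024 0.0099] | per row [ 0.06    0.0005 -0.0016] [0.005  0.0024 0.0099]
tool axes: [[0.01, -0.997, 0.075], [0.002, 0.075, 0.997], [-1.0, -0.01, 0.002]]
[314.52535354 240.83693346]
slim [470.31520557 234.90041622]
fat [577.47944281 235.13716874]
```

View pics/w19.png

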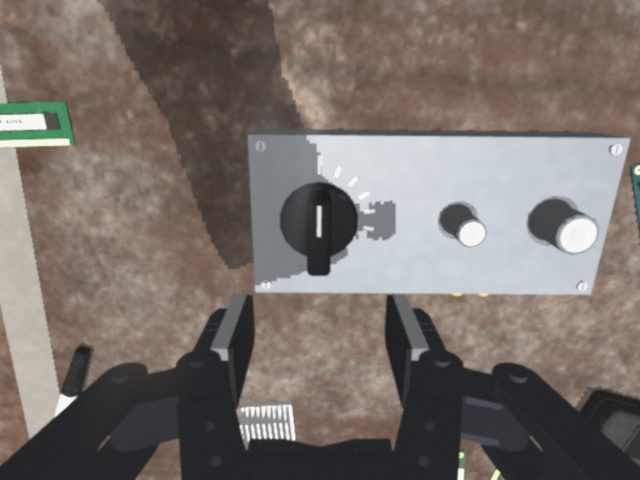

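Request:
{"op": "arm_command", "data": {
  "moves": [0.015,0.0003,0,0.005,0.002,0.01,-0.2,0.02,0,0,0,0,0,-0.2,0.02,0,0,0,0,0,-0.2,0,0,0,0,0,0,-0.2,0,0,0,0,0,0,-0.2]
}}

```text
clock: 17.82
eef_pos: [0.5795, 0.1253, 0.2711]
tool_rot: [-0.481, 0.518, 0.481, 0.519]
ft_force: [0.8, -0.0, 1.4]
grip_width: 0.0512
```

```bash
python3 - <<'E'
from h import *
plan([.579,.1195,.227],85.4)
o=bot.get_obs();a=bot.camera("wrist")[:,:,::-1].copy()
print(proj("wrist",[.579,.1186,.082],o))
th=-.0796;Rm=np.array([[np.cos(th),-np.sin(th)],[np.sin(th),np.cos(th)]])
pts=np.array([proj("wrist",[*(np.array([.579,.1186])+Rm@q),.082],o) for q in([.023,.007],[.023,-.007],[-.023,-.007],[-.023,.007])])
cv2.polylines(a,[np.int32(pts*16)],True,(0,0,255),1,cv2.LINE_AA,4)
cv2.imwrite("pics/w20.png",cv2.resize(a[180:400,200:440],(654,600)))
E
```

```text
now [0.5795 0.1253 0.2711] grip 0.0512 F [ 0.8 -0.   1.4] t 17.82 j [0.21 0.51 0.04 1.1  0.   0.29]
shift [ 0.0441  0.0001 -0.0059] rot [0.0055 0.0012 0.0004] | per row [ 0.0441  0.0001 -0.0059] [0.0055 0.0012 0.0004]
tool axes: [[0.0, -0.997, 0.075], [0.001, 0.075, 0.997], [-1.0, -0.0, 0.001]]
[301.85086098 292.4702061 ]
```

View pics/w20.png

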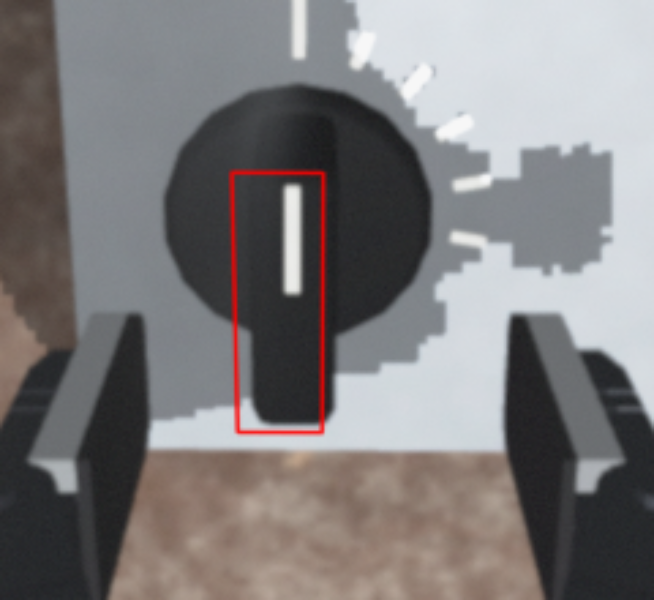

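Request:
{"op": "arm_command", "data": {
  "moves": [0.008,0.0005,-0.004,0.005,0.001,0,-0.2,0.012,0.0005,-0.0015,0,0,0,-0.2,0.012,0,0,0,0,0,-0.2,0.008,0,0,0,0,0,-0.2,0,0,0,0,0,0,-0.2,0,0,0,0,0,0,-0.2]
}}

```text
clock: 18.37
eef_pos: [0.5793, 0.1218, 0.2314]
tool_rot: [-0.481, 0.517, 0.479, 0.52]
ft_force: [-0.1, -0.0, -0.1]
grip_width: 0.051
```

```bash
python3 - <<'E'
from h import *
plan([.578,.12,.227],85.4)
o=bot.get_obs();a=bot.camera("wrist")[:,:,::-1].copy()
cv2.imwrite("pics/w21.png",cv2.resize(a[200:480,160:480],(640,560)))
E
```

```text
now [0.5793 0.1218 0.2314] grip 0.051 F [-0.1 -0.  -0.1] t 18.37 j [ 0.21  0.54 -0.02  1.01 -0.    0.28]
shift [ 0.0043  0.0012 -0.0019] rot [0.0031 0.0013 0.0049] | per row [ 0.0043  0.0012 -0.0019] [0.0031 0.0013 0.0049]
tool axes: [[0.005, -0.997, 0.077], [0.001, 0.077, 0.997], [-1.0, -0.005, 0.001]]
```

View pics/w21.png

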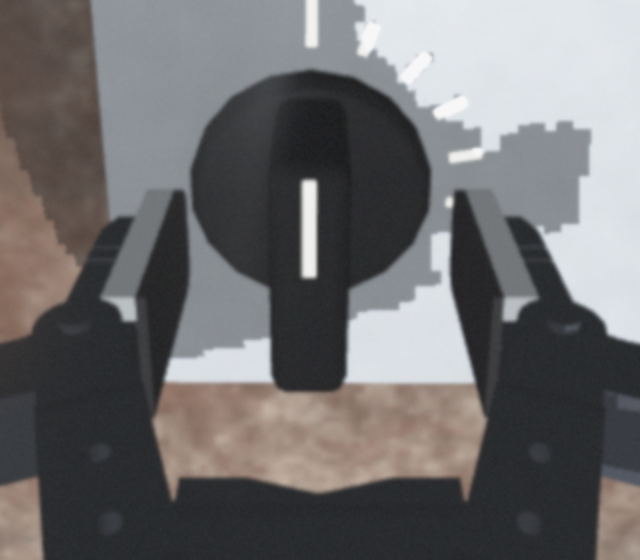

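Request:
{"op": "arm_command", "data": {
  "moves": [0.004,0.001,-0.0018,0.003,0.001,0.004,-0.2,0,0,0,0,0,0,0.2,0,0,0,0,0,0,0.5,0,0,0,0,0,0,1,0,0,0,0,0,0,1,0,0,0,0,0,0,1,0,0,0,0,0,0,1]
}}

```text
clock: 19.0
eef_pos: [0.5789, 0.12, 0.2296]
tool_rot: [-0.48, 0.518, 0.478, 0.521]
ft_force: [1.0, 0.4, -0.8]
grip_width: 0.0125
```

```bash
python3 - <<'E'
from h import *
plan([.578,.12,.227],85.4)
o=bot.get_obs();a=bot.camera("wrist")[:,:,::-1].copy();print(np.array(o['ft_torque']).round(3))
cv2.imwrite("pics/w22.png",cv2.resize(a[200:480,160:480],(640,560)))
E
```

```text
now [0.5789 0.12   0.2296] grip 0.0125 F [ 1.   0.4 -0.8] t 19.0 j [ 0.2   0.54 -0.02  1.    0.    0.29]
shift [ 0.0026  0.0009 -0.0001] rot [-0.0008  0.0015  0.0045] | per row [ 0.0026  0.0009 -0.0001] [-0.0008  0.0015  0.0045]
tool axes: [[0.005, -0.997, 0.081], [0.001, 0.081, 0.997], [-1.0, -0.005, 0.001]]
[ 0.013 -0.046 -0.068]
```

View pics/w22.png

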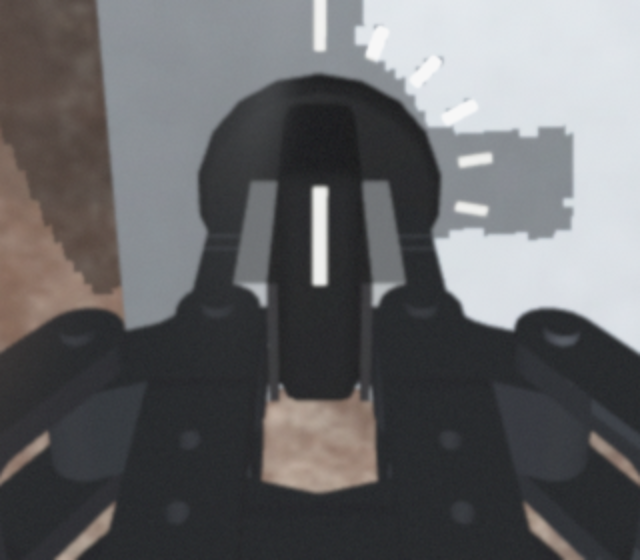

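Bar is gripped centrally and the pointer is still on the off mark (white line (320,235), long mark (320,25)). Turn clockwise in small steps, watching torque and angle.

Request:
{"op": "arm_command", "data": {
  "moves": [0,0,0,0.08,0,0.002,1,0,0,0,0.08,0,0,1,0,0,0,0.08,0,0,1,0,0,0,0,0,0,1,0,0,0,0,0,0,1]
}}

```text
clock: 19.47
eef_pos: [0.5791, 0.12, 0.2296]
tool_rot: [-0.412, 0.574, 0.411, 0.576]
ft_force: [-0.1, -0.0, -0.2]
grip_width: 0.0127
```

```bash
cat >> h.py <<'E'
def st():
    o=bot.get_obs();M=R.from_quat(o['tool_rot']).as_matrix();z=M[:,2]
    print("az",np.arctan2(z[1],z[0]).round(4),"turned from off axis",round(np.radians(85.44)-np.arctan2(z[1],z[0]),3),"F",np.array(o['ft_force']).round(1),"T",np.array(o['ft_torque']).round(3),"pos",np.array(o['eef_pos']).round(4),"xax",M[:,0].round(3),"j6",o['joint_pos'][5].round(3),"grip",round(o['grip_width'],4),"t",o['clock'])
E
python3 - <<'E'
from h import *
st()
a=bot.camera("wrist")[:,:,::-1].copy()
cv2.imwrite("pics/w23.png",cv2.resize(a[200:480,160:480],(640,560)))
st()
E
```

```text
az 1.2435 turned from off axis 0.248 F [-0.1 -0.  -0.2] T [-0.04  -0.031  0.123] pos [0.5791 0.12   0.2296] xax [ 0.003  0.    -1.   ] j6 0.532 grip 0.0127 t 19.4667
az 1.2434 turned from off axis 0.248 F [-0.1  1.7 -0.8] T [-0.041 -0.029  0.118] pos [0.5792 0.12   0.2296] xax [ 0.003  0.    -1.   ] j6 0.532 grip 0.0134 t 19.5167
```

View pics/w23.png

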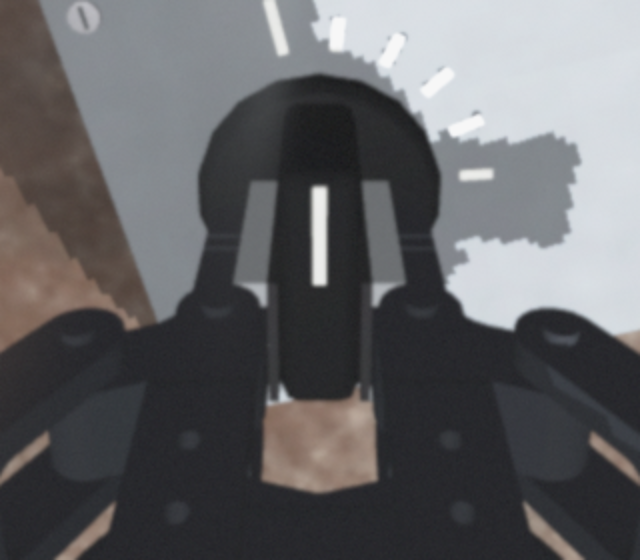

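Request:
{"op": "arm_command", "data": {
  "moves": [0,0,0,0.05,0,0,1,0,0,0,0.05,0,0,1,0,0,0,0.05,0,0,1,0,0,0,0.05,0,0,1,0,0,0,0.05,0,0,1,0,0,0,0.05,0,0,1,0,0,0,0.05,0,0,1,0,0,0,0,0,0,1]
}}

```text
clock: 20.18
eef_pos: [0.5791, 0.12, 0.2296]
tool_rot: [-0.306, 0.637, 0.304, 0.639]
ft_force: [0.7, 1.0, -0.2]
grip_width: 0.0127
```

```bash
python3 - <<'E'
from h import *
st()
E
```

```text
az 0.8925 turned from off axis 0.599 F [ 0.7  1.  -0.2] T [-0.041  0.036  0.101] pos [0.5791 0.12   0.2296] xax [ 0.003 -0.001 -1.   ] j6 0.883 grip 0.0127 t 20.1833
```

Request:
{"op": "arm_command", "data": {
  "moves": [0,0,0,0.05,0,0,1,0,0,0,0.05,0,0,1,0,0,0,0.05,0,0,1,0,0,0,0.05,0,0,1,0,0,0,0.05,0,0,1,0,0,0,0.05,0,0,1,0,0,0,0.05,0,0,1,0,0,0,0,0,0,1]
}}

```text
clock: 20.85
eef_pos: [0.579, 0.1201, 0.2296]
tool_rot: [-0.192, 0.68, 0.191, 0.682]
ft_force: [0.6, -0.0, 0.2]
grip_width: 0.0134
```

```bash
python3 - <<'E'
from h import *
st()
a=bot.camera("wrist")[:,:,::-1].copy()
cv2.imwrite("pics/w24.png",cv2.resize(a[200:480,160:480],(640,560)))
E
```

```text
az 0.5486 turned from off axis 0.943 F [ 0.6 -0.   0.2] T [-0.089  0.013  0.119] pos [0.579  0.1201 0.2296] xax [ 0.003 -0.001 -1.   ] j6 1.227 grip 0.0134 t 20.85
```

View pics/w24.png

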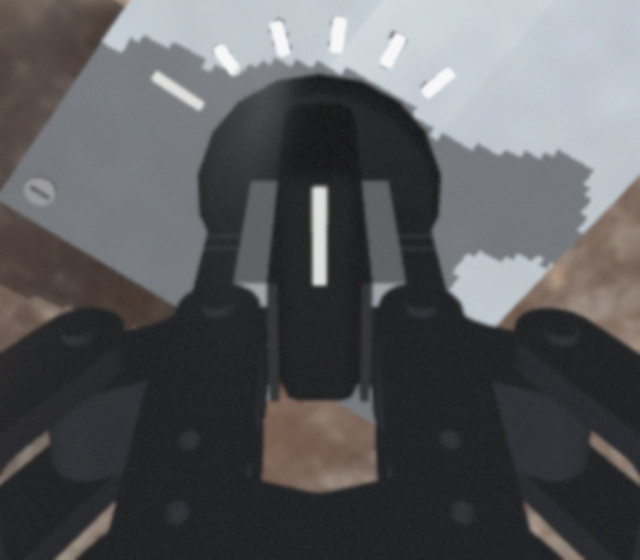

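Request:
{"op": "arm_command", "data": {
  "moves": [0,0,0,0.03,0,0,1,0,0,0,0.03,0,0,1,0,0,0,0.015,0,0,1]
}}

```text
clock: 21.15
eef_pos: [0.579, 0.1201, 0.2296]
tool_rot: [-0.169, 0.686, 0.167, 0.688]
ft_force: [0.3, -0.1, -0.7]
grip_width: 0.0128
```

```bash
python3 - <<'E'
from h import *
st()
E
```

```text
az 0.4805 turned from off axis 1.011 F [ 0.3 -0.1 -0.7] T [-0.03   0.016  0.134] pos [0.579  0.1201 0.2296] xax [ 0.003 -0.002 -1.   ] j6 1.295 grip 0.0128 t 21.15
```

Request:
{"op": "arm_command", "data": {
  "moves": [0,0,0,0.02,0,0,1,0,0,0,0,0,0,1]
}}

```text
clock: 21.32
eef_pos: [0.579, 0.1201, 0.2296]
tool_rot: [-0.163, 0.687, 0.161, 0.689]
ft_force: [-0.4, -0.8, -0.5]
grip_width: 0.0128
```

```bash
python3 - <<'E'
from h import *
st()
E
```

```text
az 0.4617 turned from off axis 1.029 F [-0.4 -0.8 -0.5] T [-0.064  0.036  0.115] pos [0.579  0.1201 0.2296] xax [ 0.003 -0.002 -1.   ] j6 1.314 grip 0.0128 t 21.3167
```

Request:
{"op": "arm_command", "data": {
  "moves": [0,0,0,0.015,0,0,1,0,0,0,0,0,0,1]
}}

```text
clock: 21.48
eef_pos: [0.5789, 0.1201, 0.2296]
tool_rot: [-0.158, 0.689, 0.156, 0.69]
ft_force: [-0.3, 0.5, -0.6]
grip_width: 0.0131
```

```bash
python3 - <<'E'
from h import *
st()
a=bot.camera("wrist")[:,:,::-1].copy()
cv2.imwrite("pics/w25.png",cv2.resize(a[200:480,160:480],(640,560)))
st()
E
```

```text
az 0.447 turned from off axis 1.044 F [-0.3  0.5 -0.6] T [-0.084  0.019  0.122] pos [0.5789 0.1201 0.2296] xax [ 0.003 -0.002 -1.   ] j6 1.329 grip 0.0131 t 21.4833
az 0.4474 turned from off axis 1.044 F [-0.8  0.1 -0.5] T [-0.04   0.058  0.098] pos [0.579  0.1201 0.2296] xax [ 0.003 -0.002 -1.   ] j6 1.328 grip 0.0126 t 21.5333
```

View pics/w25.png

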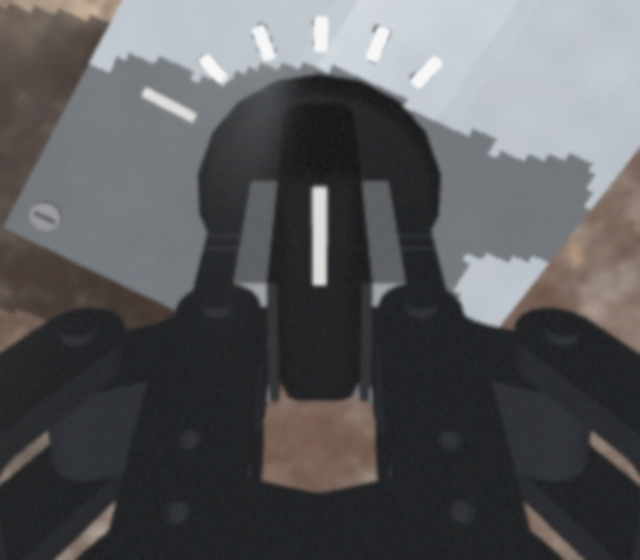

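Pointer line (320,235) lies on the third mark (320,33) at about 1.044 rad. Nudge slightly to feel the torque step on the stop.

Request:
{"op": "arm_command", "data": {
  "moves": [0,0,0,0.015,0,0,1,0,0,0,0,0,0,1]
}}

```text
clock: 21.7
eef_pos: [0.5789, 0.1201, 0.2296]
tool_rot: [-0.152, 0.69, 0.151, 0.692]
ft_force: [0.8, -0.4, -0.9]
grip_width: 0.0128
```

```bash
python3 - <<'E'
from h import *
st()
for i in range(3):
  bot.camera("top"); st()
E
```

```text
az 0.4318 turned from off axis 1.059 F [ 0.8 -0.4 -0.9] T [-0.06   0.043  0.206] pos [0.5789 0.1201 0.2296] xax [ 0.003 -0.002 -1.   ] j6 1.344 grip 0.0128 t 21.7
az 0.4323 turned from off axis 1.059 F [-0.3  0.  -0.4] T [-0.081  0.005  0.111] pos [0.579  0.1201 0.2296] xax [ 0.003 -0.002 -1.   ] j6 1.344 grip 0.0129 t 21.75
az 0.4324 turned from off axis 1.059 F [-0.4  0.3 -1.1] T [-0.048  0.018  0.182] pos [0.579  0.1201 0.2296] xax [ 0.003 -0.002 -1.   ] j6 1.343 grip 0.0128 t 21.8
az 0.4324 turned from off axis 1.059 F [-0.   0.6 -0.6] T [-0.11   0.071  0.183] pos [0.5789 0.1201 0.2296] xax [ 0.003 -0.002 -1.   ] j6 1.343 grip 0.013 t 21.85
```

Torque has risen from ≈0.11 to ≈0.18 Nm, so it's on the third stop. Final check pictures.

```bash
python3 - <<'E'
from h import *
a=bot.camera("wrist")[:,:,::-1];s=bot.camera("side")[:,:,::-1];t=bot.camera("top")[:,:,::-1];st()
cv2.imwrite("pics/f.png",np.vstack([np.hstack([cv2.resize(a[200:480,160:480],(400,350)),cv2.resize(s[170:290,260:380],(400,350))]),np.hstack([cv2.resize(t[180:340,160:480],(500,250)),cv2.resize(s[250:410,200:392],(300,250))])]))
E
```

```text
az 0.4324 turned from off axis 1.059 F [ 0.7  0.2 -0.5] T [-0.123  0.083  0.151] pos [0.579  0.1201 0.2296] xax [ 0.003 -0.002 -1.   ] j6 1.343 grip 0.0127 t 22.0
```

View pics/f.png

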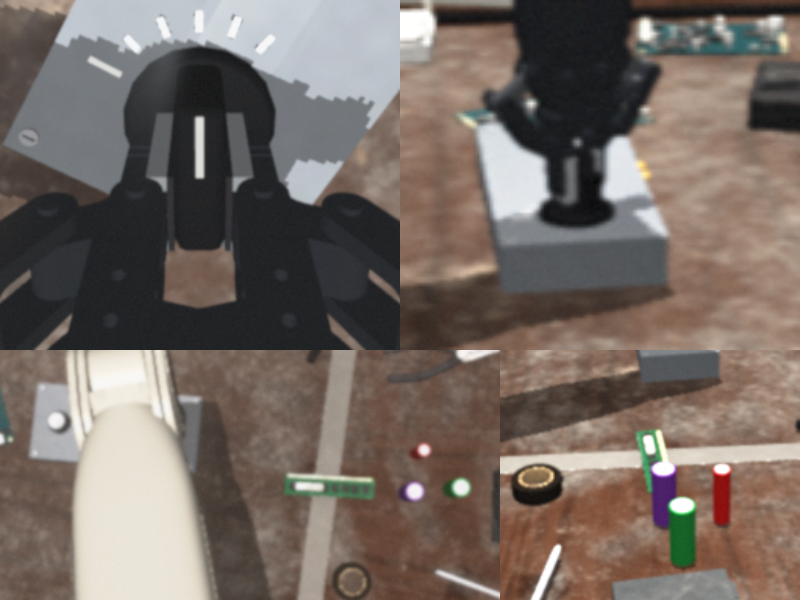

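The pointer is on the third mark. The look-alikes, memory stick and tape are where they were, and the fat cell is upright in its well. Handing in.

```bash
python3 - <<'E'
from h import *
print(bot.job_done()); st()
E
```

```text
the job is handed in; nothing more can be done
None
the job is handed in; nothing more can be done
```

I stood the slim grey cell in the narrow well and the fat grey cell in the wide well. I then turned the selector clockwise to the third stop and handed the job in at 22 s of the 72 s allowed, with the gripper still holding it there.

- **Cells:** after release, each cap sat within about 1 mm of its well centre in the wrist view. Cap sizes matched the seated height of 71 mm. The last top view showed the fat cell still upright. The arm hid the slim cell in that view, so I last saw it just before gripping the knob, when it was upright and in place.
- **Selector:** the pointer lay on the third mark at about 1.059 rad by the wrist angle. The torque reading had risen from about 0.11 to about 0.18 Nm, which fits being on the stop, but it is noisy. Readings at that angle ranged from 0.11 to 0.21 Nm, and the last one was 0.15. I approached from below and never went past 1.06 rad.
- **Disagreements:** the side camera placed the fat cell about 8 mm away from the other two views, so I used the top and wrist views. The wrist view put the knob about 2 mm off my tester fit, and I corrected for that before gripping.
- **Bystanders:** the look-alikes, memory stick and tape looked unmoved in the last pictures. The heat sink and marker were not in them, but nothing was moved near either. Contact forces I read stayed around 2 N or less.

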